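# Stir the finishing beads out of the separator drum

## Task

Take the white stirring rod from its leaning rest and, with its foot inside the drum of the media separator, stir the beads gently round until every one has dropped through the outlet slots into the tray underneath. Move the beads only with the rod, never with the gripper, do not ram or press the rod hard against the separator, and leave the other things on the bench alone. Then put the rod back in its rest as it was and let go.

Things in the scene. Friction and masses are not known exactly. Their poses are not given: they have to be found in the camera images.
- separator: Fixed media separator: 180 mm square aluminium plate (6 mm thick, top 66 mm above the bench) on corner legs over a grey tray (floor 6 mm, rim 36 mm above the bench). On the plate a round steel drum wall, inner radius 80, 5 thick, 38 mm high, and a central round hub, radius 24, 36 mm high; the beads lie in the channel between. Origin: on the bench under the centre; z up.
- outlet_a (a point): Centre, at the plate's top face, of an outlet slot through the plate, 54.5 mm to the separator's +y side: 36 mm wide (its x), 52 mm long (its y, radial, 28.5 to 80.5 mm from the drum's axis).
- outlet_b (a point): The same for the second outlet slot, on the separator's -y side.
- rest: Fixed grey rest on a dark 130 x 75 mm base; the rod leans in it 35 degrees from upright in the rest's x-z plane, upper end to its -x. A stop with side walls (24 mm apart) takes the foot; a saddle 64 to 88 mm up the rod, lips 24 mm apart, takes the handle. Open on the upper side: the rod lifts straight up. Highest point about 105 mm. Origin: on the bench under the rod's middle.
- rest_seat (a point): Where the centre of the rod's foot end face belongs in the rest: 45 mm to +x of the rest's origin, 30 mm above the bench.
- rod: Loose white plastic stirring rod, 150 mm long, about 70 g: a round foot 16 mm in diameter and 26 mm long, then a straight square handle 16 x 16 mm up to the end; centre of mass about 77 mm from the foot end. Origin: centre of the foot's end face; z runs along the rod towards the handle's end, x and y are square to the handle's faces.
- rod_foot (a point): Centre of the rod's foot end face (same as the rod's origin).
- bead0: Loose ceramic finishing bead, a short brownish-grey cylinder 20 mm in diameter and 16 mm high, 15 g, standing on its flat end in the drum at the start. Origin: its centre; z along its axis.
- bead1: Loose ceramic finishing bead, a short brownish-grey cylinder 20 mm in diameter and 16 mm high, 15 g, standing on its flat end in the drum at the start. Origin: its centre; z along its axis.
- bead2: Loose ceramic finishing bead, a short brownish-grey cylinder 20 mm in diameter and 16 mm high, 15 g, standing on its flat end in the drum at the start. Origin: its centre; z along its axis.
- bead3: Loose ceramic finishing bead, a short brownish-grey cylinder 20 mm in diameter and 16 mm high, 15 g, standing on its flat end in the drum at the start. Origin: its centre; z along its axis.
- bead4: Loose ceramic finishing bead, a short brownish-grey cylinder 20 mm in diameter and 16 mm high, 15 g, standing on its flat end in the drum at the start. Origin: its centre; z along its axis.
- bead5: Loose ceramic finishing bead, a short brownish-grey cylinder 20 mm in diameter and 16 mm high, 15 g, standing on its flat end in the drum at the start. Origin: its centre; z along its axis.
- clamp_bar: Bystander, to be left alone: aluminium clamp bar 30 x 90 x 22 mm with two bolts. Origin: centre of its underside.
- hex_key: Bystander, to be left alone: dark steel hex key, 90 x 28 mm L, 6 mm thick. Origin: centre of its underside.
- standoff_a: Bystander, to be left alone: brass standoff, 12 mm diameter, 34 mm long, lying. Origin: centre of its underside.
- gauge_block: Bystander, to be left alone: steel gauge block 50 x 35 x 30 mm. Origin: centre of its underside.
- cleaner: Bystander, to be left alone: clear cleaner bottle, 56 mm diameter, 130 mm tall. Origin: centre of its underside.
Mind the look-alikes: they are no part of the job. There is more than one size of the rod; the one meant has the size given above.

How it is judged:
By the outcome, as a careful person would: the job done as asked, in the order asked, and still so for the second after the job is handed in, with the robot touching nothing.
It also fails if it takes over 72 s, if anything falls off the work surface, if the arm or the gripper's body presses on something with over 40 N, if the wrist force passes 120 N, or if a joint passes its speed limit or range.

## Robot

A 6-joint arm with a two-finger parallel gripper is mounted at the origin on the work surface. World frame = base frame: x ahead of the robot, y to its left, z up, the work surface at z = 0. Lengths are in mm, angles in rad, forces in N, time in s.
With the tool pointing down it reaches from about 300 to 775 mm from the base axis. Payload 14.6 kg.
Tool frame: the origin (TCP) lies between the finger pads; the fingertips stand manip.nose_length ahead of it and the grasp point (between the pads) lies 11 mm behind it (manip.nose_length is the distance from the TCP to the fingertips, in mm); z points along the fingers, y is the line along which they close (so a half turn about z gives the same grasp; the last joint's range is limited). The gripper opens to 94 mm and grips with 3 to 60 N. Pads are 16 mm wide; open, the fingers measure 119 mm over their backs; the gripper's body (75 mm by 177 mm) begins 78 mm behind the grasp point.
Start: joints at [-1.326, 0.3, 1.521, -0, 1.321, -0.067], TCP at [168.718, -523.473, 213.446] pointing down, gripper open.
Joint ranges: [-3.03, 3.03], [-0.79, 2.21], [0.23, 2.52], [-1.04, 4.18], [0, 3.07], [-2.55, 2.55]. Speed limits (rad/s): [2.22, 2.22, 2.57, 3.14, 3.14, 3.14].

## Interface

Orientations are given as [roll, pitch, yaw] about the fixed x, y, z axes, in that order (R = Rz(yaw) Ry(pitch) Rx(roll)).
In Python, from cell import manip, cams, job gives the robot as it stands.
- The arm moves only by the tool jog_arm, never from a script. Its argument "commands" is a list of rows, each an object of numbers: "dx", "dy", "dz": the shift along the tool's x, y, z each as a share of 40 mm, from -1 to 1; "ax", "ay", "az": the turn, a rotation vector about the tool's x, y, z each as a share of 10 degrees, from -1 to 1; "gripper": the closure, from 0 (fully open) to 1 (shut). A call has 1 to 10 rows; each row shifts and turns the commanded pose from where the row before left it, along the tool's axes as they then stand; what a row does not reach is not made up. A row lasts 1/8 s, in which the tool goes at most 62.5 mm and 10.7 degrees, less where a joint would pass 70% of its speed; a pose out of reach is approached as far as the arm can. A call with a number of a shift or a turn outside -1 to 1 is refused whole. A call with a gripper value outside its range is refused whole. The fingers move at their own pace and stop on an object; "squeeze" is the grip in N (left out, the last holds). Time passes only in rows, so rows that do not move let the fingers close. It gives the time, the measured TCP pose, the force, the opening and the grip force at its end, in the units of the state.
- manip.read_state(): the state, without advancing time (a new reading comes with each control period).
- cams.camera(name): name is "side" or "top"; returns a dict with "image" (420x560x3 uint8, red, green, blue), "fx", "fy", "cx", "cy" (pixels), "world_to_cam" (4x4, takes a point from world to camera coordinates). Camera axes: x right, y down, z forward; pixel columns grow to the right and rows downward; lengths in mm; the calibration is good to about 2 mm. A picture is of the moment at which its call begins. There is no depth.
- job.sign_off(): hands the job in; it is judged then, once.
The state is a dict: "clock": time; "joints": joint angles; "qd": joint speeds; "effort": joint torques, N m; "eef_pos": TCP position; "eef_rot": TCP orientation; "wrist_force": force on the tool from outside, world axes, zero at the start; "moment": the same for the moment, N m; "finger_gap": finger opening in mm; "finger_force": force on a finger pad.
Only numpy, scipy, OpenCV 4.12 (cv2) and the standard library are available. Lean on these libraries where they do the work, as an engineer would, in place of code of your own. Each camera call takes 0.05 s, during which the arm holds its last target. There are 200 camera calls.

## Working session

There is one attempt and no reset: what is moved stays moved. The work goes in short steps, Python scripts to look and compute and a tool call to move; the robot and the scene stay as the last step left them, time stands still between calls to the robot, and variables do not carry over. Pictures are saved under pics/ and viewed, at most 10 in all, crops included, and the job is handed in when it is done.

Besides the shell and the picture viewer there is one more tool, called after "Request:" as name(argument=value, ...) on one line, values as JSON. jog_arm: Moves the arm, as the interface text tells. Shift numbers are shares of 40 mm and turn numbers shares of 10 degrees, none past 1 either way. Its arguments: {"type":"object","properties":{"commands":{"type":"array"},"squeeze":{"type":"number"}},"required":["commands"]}

```bash
ls; mkdir -p pics
cat > h.py <<'E'
import numpy as np,cv2
from cell import manip,cams,job
def snap(n,f=None):
    c=cams.camera(n)
    if f: cv2.imwrite('pics/'+f,c['image'][:,:,::-1])
    return c
def ray(c,u,v):
    T=np.array(c['world_to_cam']);R=T[:3,:3];o=-R.T@T[:3,3]
    d=R.T@np.array([(u-c['cx'])/c['fx'],(v-c['cy'])/c['fy'],1]);return o,d/np.linalg.norm(d)
def plane(c,u,v,z):
    o,d=ray(c,u,v);return o+d*(z-o[2])/d[2]
def proj(c,p):
    T=np.array(c['world_to_cam']);q=T[:3,:3]@np.array(p)+T[:3,3];return np.array([c['fx']*q[0]/q[2]+c['cx'],c['fy']*q[1]/q[2]+c['cy']])
def tri(c1,p1,c2,p2):
    o1,d1=ray(c1,*p1);o2,d2=ray(c2,*p2)
    A=np.stack([d1,-d2],1);t=np.linalg.lstsq(A,o2-o1,rcond=None)[0]
    a=o1+t[0]*d1;b=o2+t[1]*d2;return (a+b)/2,np.linalg.norm(a-b)
E
python3 - <<'E'
from h import *
t=snap('top','t0.png');s=snap('side','s0.png')
for c in(t,s):print(c['fx'],ray(c,280,210))
print(manip.nose_length,manip.read_state())
E
```

```text
pics
472.28028209191666 (array([ 359.38339929, -116.06940144, 1075.69716492]), array([ 0.20247651, -0.00127486, -0.97928629]))
410.1786067802613 (array([550.64348826, 547.6576633 , 744.05089711]), array([ 0.04333958, -0.70668898, -0.7061957 ]))
8.0 {'clock': 0.1, 'joints': array([-1.32561085e+00,  3.00396083e-01,  1.52148422e+00, -1.37523042e-05,
        1.32070801e+00, -6.66292930e-02]), 'qd': array([ 0.00069197, -0.00140947, -0.00220536,  0.00060984,  0.00289431,
       -0.0002188 ]), 'effort': array([-1.10483732e-03, -5.32649517e+01, -3.53286695e+01,  7.08448444e-02,
        2.35108612e-02, -8.09474659e-05]), 'eef_pos': array([ 168.65858703, -523.2753481 ,  212.96845123]), 'eef_rot': array([-3.14059831e+00, -5.29997402e-05,  3.11818152e-01]), 'wrist_force': array([-0.2365184 ,  0.12681599,  0.63007826]), 'moment': array([ 0.00246569, -0.04106997, -0.02566657]), 'finger_force': 0.0, 'finger_gap': 93.86459520118594}
```

View pics/t0.png

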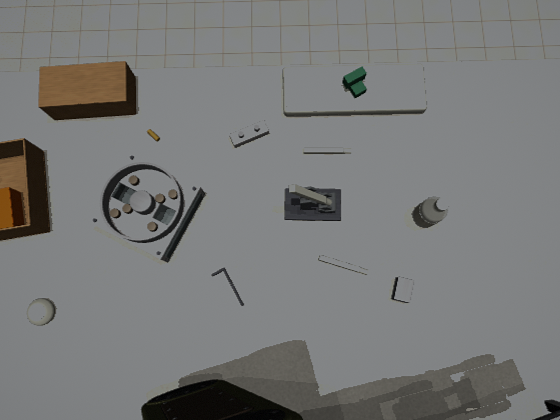

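View pics/s0.png

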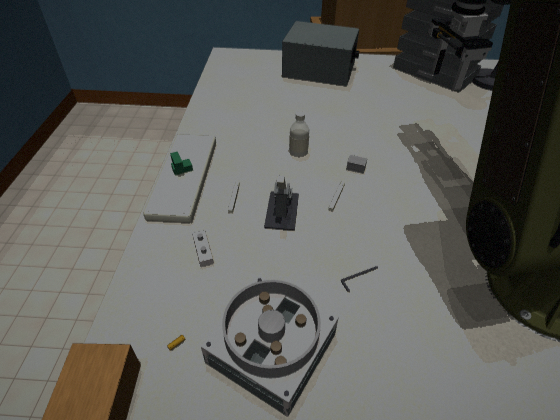

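The top view shows the separator at about (143,202), with six beads in the channel and slots at about (124,192) and (164,213). The rest with a leaning white rod is at (313,203). There are look-alike white rods lying flat at (327,150) and (343,265). The task names the leaning one, so I'll confirm that in an enlarged crop.

Run:
```python
from h import *
t=snap('top');s=snap('side')
a=cv2.resize(t['image'][140:285,270:380],None,fx=4,fy=4,interpolation=cv2.INTER_CUBIC)[:580,:400]
a=t['image'][140:280,272:378];b=s['image'][165:245,225:350];c=s['image'][270:410,200:340]
A=cv2.resize(a,(424,560),interpolation=2);B=cv2.resize(b,(375,240),interpolation=2);C=cv2.resize(c,(320,320),interpolation=2)
o=np.zeros((560,800,3),np.uint8);o[:,:424]=A;o[:240,425:800]=B;o[240:,425:745]=C
cv2.imwrite('pics/c1.png',np.clip(o[:,:,::-1].astype(float)*1.2,0,255))
for p in[(0,0),(327,150),(343,265),(313,203),(143,202)]:print(p,plane(t,*p,0).round())
for n,c in(('t',t),('s',s)):
  for p in [(350,-100,0),(450,-100,0),(350,0,0)]:print(n,p,proj(c,p).round())
# lengths of lying rods
for p in [((303,151),(350,152)),((319,257),(367,273))]:print(np.linalg.norm(plane(t,*p[0],12)-plane(t,*p[1],12)))
```

```text
(0, 0) [1151.  592.    0.]
(327, 150) [ 725. -233.    0.]
(343, 265) [ 451. -258.    0.]
(313, 203) [ 597. -195.    0.]
(143, 202) [608. 203.   0.]
t (350, -100, 0) [274. 312.]
t (450, -100, 0) [274. 267.]
t (350, 0, 0) [230. 313.]
s (350, -100, 0) [380. 244.]
s (450, -100, 0) [338. 242.]
s (350, 0, 0) [385. 279.]
110.59023508243581
112.3699952735953[ WARN:0@2.655] global loadsave.cpp:1063 imwrite_ Unsupported depth image for selected encoder is fallbacked to CV_8U.
```

View pics/c1.png

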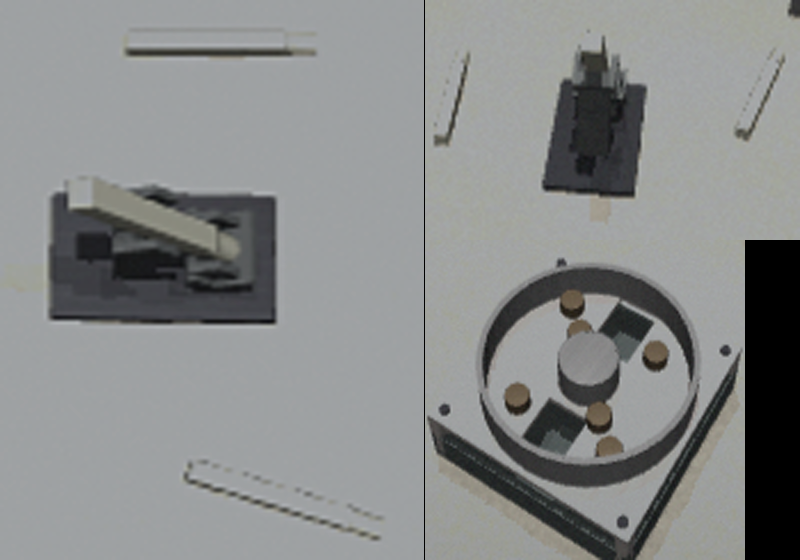

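The crop shows the leaning rod: square handle, its upper end at crop (80,195), foot at (235,245), seated in the dark rest. The two lying rods are only about 111 mm long and thinner, so the leaning 150 mm one is meant. Next I measure the rest, separator and beads.

```bash
cat > m.py <<'E'
from h import *
def beads(c,z=82):
    im=c['image'];h=cv2.cvtColor(im,cv2.COLOR_RGB2HSV)
    r=im.astype(int);m=((r[:,:,0]-r[:,:,2]>22)&(r[:,:,0]>60)&(h[:,:,1]>50)).astype(np.uint8)
    n,l,st,ce=cv2.connectedComponentsWithStats(m)
    return [(ce[i].round(1),st[i,2:5],plane(c,*ce[i],z)[:2].round(1)) for i in range(1,n) if 15<st[i,4]<400]
def dots(c,z,roi):
    x0,y0,x1,y1=roi;g=cv2.cvtColor(c['image'],cv2.COLOR_RGB2GRAY)
    m=(g<75).astype(np.uint8);n,l,st,ce=cv2.connectedComponentsWithStats(m)
    return [(ce[i].round(1),st[i,4],plane(c,*ce[i],z)[:2].round(1)) for i in range(1,n) if 3<st[i,4]<60 and x0<ce[i][0]<x1 and y0<ce[i][1]<y1]
E
python3 - <<'E'
from m import *
t=snap('top');s=snap('side')
for c,roi,ro in((t,(85,145,210,265),(105,160,185,245)),(s,(195,270,345,415),(0,0,0,0))):
    for b in beads(c):
        if roi[0]<b[0][0]<roi[2] and roi[1]<b[0][1]<roi[3]:print('bead',b)
    for d in dots(c,66,roi):print('dot',d)
im=t['image'];g=cv2.cvtColor(im,cv2.COLOR_RGB2GRAY)
print('base gray',g[215,288:340:5],g[240,300],g[190:222:2,289])
m=np.zeros_like(g);m[180:228,276:350]=(g[180:228,276:350]<100)
m=cv2.morphologyEx(m,cv2.MORPH_CLOSE,np.ones((9,9)))
cn=max(cv2.findContours(m,0,2)[0],key=cv2.contourArea)
for z in(0,8):
    P=np.array([plane(t,*(p[0]+0.0),z)[:2] for p in cn],np.float32);r=cv2.minAreaRect(P);print(z,r)
gs=cv2.cvtColor(s['image'],cv2.COLOR_RGB2GRAY)
m=np.zeros_like(gs);m[185:235,255:310]=(gs[185:235,255:310]<100)
m=cv2.morphologyEx(m,cv2.MORPH_CLOSE,np.ones((5,5)))
cn=max(cv2.findContours(m,0,2)[0],key=cv2.contourArea)
print(cv2.approxPolyDP(cn,3,True)[:,0].tolist())
print([plane(s,*p[0],5)[:2].round().tolist() for p in cv2.approxPolyDP(cn,3,True)])
E
```

```text
bead (array([132.8, 179.4]), array([ 7,  8, 40], dtype=int32), array([640.4, 202.8]))
bead (array([172.3, 193.3]), array([ 8,  8, 44], dtype=int32), array([607. , 115.5]))
bead (array([159. , 197.7]), array([ 7,  8, 46], dtype=int32), array([598. , 144.2]))
bead (array([126.4, 207.8]), array([ 8,  8, 47], dtype=int32), array([577.1, 214. ]))
bead (array([113.9, 212.4]), array([ 8,  8, 46], dtype=int32), array([567.5, 240.7]))
bead (array([151.4, 225.8]), array([ 8,  8, 48], dtype=int32), array([536.5, 158.7]))
dot (array([131.7, 157.1]), np.int32(10), array([696.7, 212.5]))
dot (array([135.8, 182.1]), np.int32(29), array([638.5, 200.9]))
dot (array([193.9, 188.3]), np.int32(9), array([621.3,  71.7]))
dot (array([174.6, 196.9]), np.int32(17), array([602.7, 113.8]))
dot (array([117.8, 214.2]), np.int32(27), array([566.6, 237.7]))
dot (array([129.5, 211.1]), np.int32(22), array([573. , 212.3]))
dot (array([ 94.5, 219.8]), np.int32(10), array([555.4, 288.2]))
dot (array([154.7, 227.9]), np.int32(25), array([534.5, 155.8]))
dot (array([158.2, 252.9]), np.int32(10), array([479.8, 146.5]))

[... 764 characters left out ...]
, 205.2]))
dot (array([208.1, 343.8]), np.int32(19), array([694.9, 211.5]))
dot (array([275. , 362.5]), np.int32(4), array([574.9, 237.1]))
dot (array([286., 393.]), np.int32(21), array([553.1, 286.6]))
base gray [59 59 59 60 54 54 58 58 60 57 56] 134 [124  83  58  59  62  60  61  53  53  53  51  60  62  59  64 135]
0 ((597.0443115234375, -192.75054931640625), (131.20501708984375, 81.22696685791016), 88.66201782226562)
8 ((595.27685546875, -192.1802520751953), (130.22923278808594, 80.62287902832031), 88.66201782226562)
[[275, 185], [264, 227], [294, 230], [298, 194], [292, 193], [289, 185]]
[[616.0, -287.0], [631.0, -130.0], [557.0, -126.0], [553.0, -256.0], [569.0, -258.0], [578.0, -290.0]]
```

```bash
cat >> m.py <<'E'
def rodpts(cx,cy,yaw):
    X=np.array([np.cos(yaw),np.sin(yaw),0]);Y=np.array([-X[1],X[0],0]);Z=np.array([0,0,1.])
    f=np.array([cx,cy,0])+45*X+30*Z;a=-np.sin(np.radians(35))*X+np.cos(np.radians(35))*Z
    n=np.cross(Y,a)  # rod x
    n=n if n[2]>0 else -n
    return f,a,n,Y
E
python3 - <<'E'
from m import *
t=snap('top');s=snap('side')
im=t['image'];g=cv2.cvtColor(im,cv2.COLOR_RGB2GRAY).astype(int)
# base bottom, left and right edges, subpixel via row/col half crossing
def cross(v,i0,i1,th=97):
    for i in range(i0,i1):
        if (v[i]-th)*(v[i+1]-th)<=0 and v[i]!=v[i+1]:return i+(th-v[i])/(v[i+1]-v[i])
B=[(u,cross(g[:,u],214,226)) for u in range(288,340,4)]
L=[(cross(g[v],279,291),v) for v in range(196,218,3)];R=[(cross(g[v],334,348),v) for v in range(196,218,3)]
for n,q in(('B',B),('L',L),('R',R)):
    q=[x for x in q if None not in x];P=np.array([plane(t,*p,4)[:2] for p in q]);
    l=cv2.fitLine(P.astype(np.float32),cv2.DIST_HUBER,0,.01,.01).ravel();print(n,l.round(3),len(q))
cx,cy,yaw=595,-193,np.radians(-91.3)
f,a,nn,Y=rodpts(cx,cy,yaw)
S=6
c1=cv2.resize(im[178:228,280:345],None,fx=S,fy=S,interpolation=0);c2=cv2.resize(s['image'][165:240,250:315],None,fx=S,fy=S,interpolation=0)
def dr(c,I,x0,y0):
    I=I.copy()
    def q(p):
        w=proj(c,p);return tuple(((w-[x0,y0]+.5)*S).astype(int).tolist())
    for k in(26,150):
        pts=[q(f+a*k+8*(i*nn+j*Y)) for i,j in((1,1),(1,-1),(-1,-1),(-1,1))]
        cv2.polylines(I,[np.array(pts)],True,(255,0,0),1)
    cv2.line(I,q(f+8*nn+26*a+8*Y),q(f+8*nn+150*a+8*Y),(0,255,0),1);cv2.line(I,q(f+8*nn+26*a-8*Y),q(f+8*nn+150*a-8*Y),(0,255,0),1)
    return I
o=np.zeros((450,790,3),np.uint8);A=dr(t,c1,280,178);Bm=dr(s,c2,250,165);o[:300,:390]=A;o[:450,400:790]=Bm
cv2.imwrite('pics/c2.png',o[:,:,::-1])
E
```

```text
B [ 4.20000e-02  9.99000e-01  5.54856e+02 -1.92493e+02] 13
L [ 9.99000e-01 -4.50000e-02  5.89103e+02 -1.26703e+02] 8
R [ 9.99000e-01 -4.60000e-02  5.86156e+02 -2.58003e+02] 8
```

View pics/c2.png

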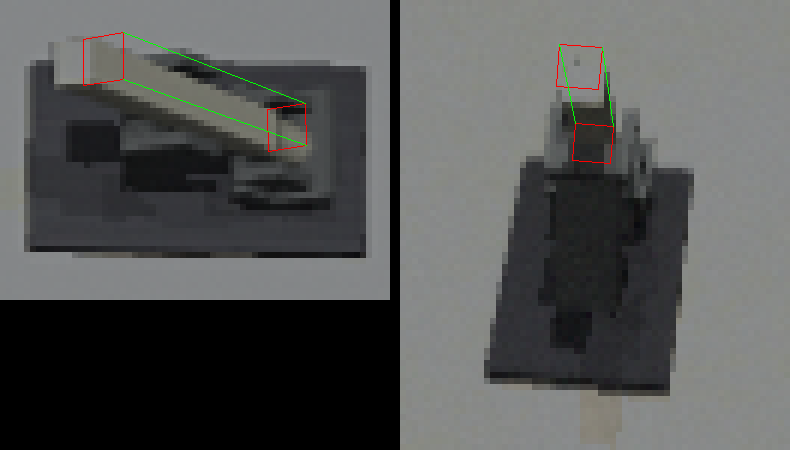

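The overlay shows the predicted end cap about 5 px right of the real one in the top view (real cap at about crop (72,62)). I'll triangulate the actual rod from a clean enlargement.

Run:
```python
from m import *
t=snap('top');s=snap('side')
A=cv2.resize(t['image'][180:212,286:336],(800,512),interpolation=0)
B=cv2.resize(s['image'][168:200,270:295],(400,512),interpolation=0)
A=A[:, :800];o=np.hstack([cv2.resize(A,(500,320),interpolation=0),np.zeros((320,10,3),np.uint8),cv2.resize(B,(250,320),interpolation=0)])
o=np.clip((o.astype(float)-20)*1.3,0,255).astype(np.uint8)
cv2.imwrite('pics/c3.png',o[:,:,::-1])
```

```text
(no output)
```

View pics/c3.png

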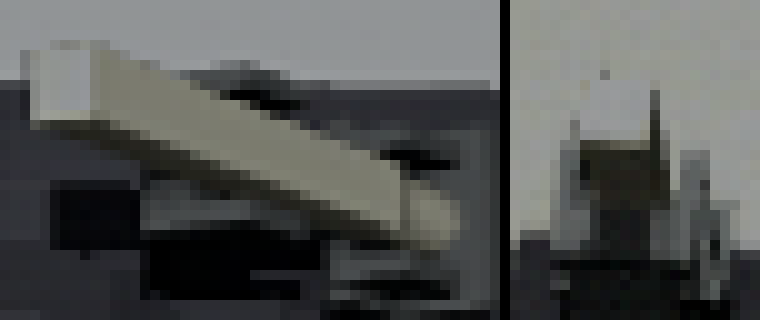

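Run:
```python
from m import *
from scipy.optimize import least_squares
t=snap('top');s=snap('side')
# cap upper edge centre both views, cap lower edge centre both views
print(tri(t,(295.4,188.0),s,(280.8,175.4)),tri(t,(289.3,188.2),s,(280.9,182)))
# known shape: fit rest x,y,yaw to marked rod edge points
T=[((150,1,1),None),]
def res(v,dbg=0):
    f,a,n,Y=rodpts(v[0],v[1],v[2]);o=[]
    for k,i,j,c,px in obs: o+=list(proj(c,f+k*a+8*(i*n+j*Y))-px)
    return o
# j: which side is +x world? Y direction printed
f,a,n,Y=rodpts(595,-193,np.radians(-92.5));print('Y',Y)
j=1 if Y[0]>0 else -1
obs=[(150,1,j,t,(295.5,184.2)),(150,1,-j,t,(295.2,191.9)),(26,1,j,t,(326.2,196.4)),(26,1,-j,t,(326.3,204)),
     (150,1,0,s,(280.8,175.4)),(150,-1,0,s,(280.9,182))]
r=least_squares(res,[595,-193,np.radians(-92.5)]);print(r.x[:2],np.degrees(r.x[2]),np.round(r.fun,1))
f,a,n,Y=rodpts(*r.x);print('foot',f,'axis',a,'g',f+125*a)
```

```text
(array([ 593.16408586, -149.01961857,  156.48078716]), np.float64(1.2375903030428186)) (array([ 593.47716308, -136.70493148,  148.50282224]), np.float64(4.354632971121044))
Y [ 0.99904822 -0.04361939  0.        ]
[ 591.44388839 -183.37950753] -91.91208832032447 [-0.2  0.4  0.1  0.4 -0.   0.2 -0.1 -0.3 -0.  -0.4 -0.8  0. ]
foot [ 589.94241647 -228.35445147   30.        ] axis [0.01913798 0.57325707 0.81915204] g [ 592.33466345 -156.69731794  132.39400554]
```

Fitting the rod gives residuals under 1 px. The rest origin is at about (591.4,−183.4), yaw about −92°, and the foot at (590,−228,30). The separator is centred at (587.3,178.9), with slots along ±(0.473,0.881). Now I write a row planner for the approach.

```bash
cat > p.py <<'E'
from h import *
import json,sys
from scipy.spatial.transform import Rotation as Ro
def down(yaw): return Ro.from_euler('xyz',[np.pi,0,yaw])
REST=(591.4,-183.4);YW=np.radians(-92.1)
X=np.array([np.cos(YW),np.sin(YW),0]);Y=np.array([-X[1],X[0],0])
AX=-np.sin(np.radians(35))*X+[0,0,np.cos(np.radians(35))]
FOOT=np.array([*REST,30])+45*X
RG=Ro.from_matrix(np.stack([np.cross(Y,-AX),Y,-AX],1))
def cur():
    s=manip.read_state();return np.array(s['eef_pos']),Ro.from_euler('xyz',s['eef_rot']),s
def plan(way,p=None,R=None,mx=38,ma=9.5,nd=2):
    """way: list of (pos,Rot,min rows)"""
    if p is None:p,R,_=cur()
    p=np.array(p,float);rows=[]
    for tp,tR,nmin in way:
        w=(R.inv()*tR).as_rotvec();d=R.inv().apply(np.array(tp)-p)
        n=max(nmin,int(np.ceil(np.linalg.norm(np.array(tp)-p)/mx)),int(np.ceil(np.degrees(np.linalg.norm(w))/ma)),1)
        for k in range(n):
            m=n-k;d=R.inv().apply(np.array(tp)-p)/m;w=np.degrees((R.inv()*tR).as_rotvec())/m
            d=np.round(d/40,nd);w=np.round(w/10,nd)
            rows.append({a:float(b)+0.0 for a,b in zip(('dx','dy','dz','ax','ay','az'),[*d,*w]) if abs(b)>1e-9})
            p=p+R.apply(d*40);R=R*Ro.from_rotvec(np.radians(w*10))
    for i in range(0,len(rows),10):print(json.dumps(rows[i:i+10]))
    print('end',p.round(1),R.as_euler('xyz').round(3));return p,R
E
python3 - <<'E'
from p import *
print(FOOT,AX,RG.as_euler('xyz'))
p=FOOT+174*AX
plan([((420,-300,230),down(1.534),8),(p+[0,15,25],RG,5),(p,RG,2)])
E
```

```text
[ 589.75103311 -228.36977772   30.        ] [0.02101797 0.57319122 0.81915204] [3.14159265 0.61086524 1.53414441]
[{"dx": 0.85, "dy": -0.38, "dz": -0.05, "az": -0.78}, {"dx": 0.9, "dy": -0.26, "dz": -0.05, "az": -0.78}, {"dx": 0.92, "dy": -0.13, "dz": -0.04, "az": -0.78}, {"dx": 0.93, "dy": -0.01, "dz": -0.05, "az": -0.78}, {"dx": 0.93, "dy": 0.12, "dz": -0.04, "az": -0.78}, {"dx": 0.9, "dy": 0.25, "dz": -0.05, "az": -0.78}, {"dx": 0.86, "dy": 0.37, "dz": -0.04, "az": -0.77}, {"dx": 0.8, "dy": 0.48, "dz": -0.05, "az": -0.78}, {"dx": 0.74, "dy": 0.58, "dz": -0.04, "az": -0.77}, {"dx": 0.69, "dy": 0.59, "dz": 0.12, "ay": -0.5}]
[{"dx": 0.69, "dy": 0.6, "dz": 0.05, "ay": -0.5}, {"dx": 0.7, "dy": 0.59, "dz": -0.01, "ay": -0.5}, {"dx": 0.69, "dy": 0.6, "dz": -0.07, "ay": -0.5}, {"dx": 0.69, "dy": 0.59, "dz": -0.12, "ay": -0.5}, {"dx": 0.67, "dy": 0.6, "dz": -0.19, "ay": -0.5}, {"dx": 0.66, "dy": 0.59, "dz": -0.24, "ay": -0.5}, {"dx": 0.02, "dy": 0.01, "dz": 0.36}, {"dx": 0.03, "dz": 0.37}]
end [ 593.2 -128.6  172.4] [-3.142  0.611  1.534]
```

Request:
jog_arm(commands=[{"dx": 0.85, "dy": -0.38, "dz": -0.05, "az": -0.78}, {"dx": 0.9, "dy": -0.26, "dz": -0.05, "az": -0.78}, {"dx": 0.92, "dy": -0.13, "dz": -0.04, "az": -0.78}, {"dx": 0.93, "dy": -0.01, "dz": -0.05, "az": -0.78}, {"dx": 0.93, "dy": 0.12, "dz": -0.04, "az": -0.78}, {"dx": 0.9, "dy": 0.25, "dz": -0.05, "az": -0.78}, {"dx": 0.86, "dy": 0.37, "dz": -0.04, "az": -0.77}, {"dx": 0.8, "dy": 0.48, "dz": -0.05, "az": -0.78}, {"dx": 0.74, "dy": 0.58, "dz": -0.04, "az": -0.77}, {"dx": 0.69, "dy": 0.59, "dz": 0.12, "ay": -0.5}])

```text
schema error: expected keys dx, dy, dz, ax, ay, az, gripper
```

Request:
jog_arm(commands=[{"dx": 0.69, "dy": 0.6, "dz": 0.05, "ay": -0.5}, {"dx": 0.7, "dy": 0.59, "dz": -0.01, "ay": -0.5}, {"dx": 0.69, "dy": 0.6, "dz": -0.07, "ay": -0.5}, {"dx": 0.69, "dy": 0.59, "dz": -0.12, "ay": -0.5}, {"dx": 0.67, "dy": 0.6, "dz": -0.19, "ay": -0.5}, {"dx": 0.66, "dy": 0.59, "dz": -0.24, "ay": -0.5}, {"dx": 0}])

```text
schema error: expected keys dx, dy, dz, ax, ay, az, gripper
```

```bash
sed -i "s/ if abs(b)>1e-9})/})/; s/def plan(way,/def plan(way,g=0,/; s/print(json.dumps(rows\[i:i+10\]))/print(json.dumps([dict(r,gripper=g) for r in rows[i:i+10]]))/" p.py; python3 -c "
from p import *
p=FOOT+174*AX
plan([((420,-300,230),down(1.534),8),(p+[0,15,25],RG,5),(p,RG,2)])"
```

```text
[{"dx": 0.85, "dy": -0.38, "dz": -0.05, "ax": 0.0, "ay": 0.0, "az": -0.78, "gripper": 0}, {"dx": 0.9, "dy": -0.26, "dz": -0.05, "ax": 0.0, "ay": 0.0, "az": -0.78, "gripper": 0}, {"dx": 0.92, "dy": -0.13, "dz": -0.04, "ax": 0.0, "ay": 0.0, "az": -0.78, "gripper": 0}, {"dx": 0.93, "dy": -0.01, "dz": -0.05, "ax": 0.0, "ay": 0.0, "az": -0.78, "gripper": 0}, {"dx": 0.93, "dy": 0.12, "dz": -0.04, "ax": 0.0, "ay": 0.0, "az": -0.78, "gripper": 0}, {"dx": 0.9, "dy": 0.25, "dz": -0.05, "ax": 0.0, "ay": 0.0, "az": -0.78, "gripper": 0}, {"dx": 0.86, "dy": 0.37, "dz": -0.04, "ax": 0.0, "ay": 0.0, "az": -0.77, "gripper": 0}, {"dx": 0.8, "dy": 0.48, "dz": -0.05, "ax": 0.0, "ay": 0.0, "az": -0.78, "gripper": 0}, {"dx": 0.74, "dy": 0.58, "dz": -0.04, "ax": 0.0, "ay": 0.0, "az": -0.77, "gripper": 0}, {"dx": 0.69, "dy": 0.59, "dz": 0.12, "ax": 0.0, "ay": -0.5, "az": 0.0, "gripper": 0}]
[{"dx": 0.69, "dy": 0.6, "dz": 0.05, "ax": 0.0, "ay": -0.5, "az": 0.0, "gripper": 0}, {"dx": 0.7, "dy": 0.59, "dz": -0.01, "ax": 0.0, "ay": -0.5, "az": 0.0, "gripper": 0}, {"dx": 0.69, "dy": 0.6, "dz": -0.07, "ax": 0.0, "ay": -0.5, "az": 0.0, "gripper": 0}, {"dx": 0.69, "dy": 0.59, "dz": -0.12, "ax": 0.0, "ay": -0.5, "az": 0.0, "gripper": 0}, {"dx": 0.67, "dy": 0.6, "dz": -0.19, "ax": 0.0, "ay": -0.5, "az": 0.0, "gripper": 0}, {"dx": 0.66, "dy": 0.59, "dz": -0.24, "ax": 0.0, "ay": -0.5, "az": 0.0, "gripper": 0}, {"dx": 0.02, "dy": 0.01, "dz": 0.36, "ax": 0.0, "ay": 0.0, "az": 0.0, "gripper": 0}, {"dx": 0.03, "dy": 0.0, "dz": 0.37, "ax": 0.0, "ay": 0.0, "az": 0.0, "gripper": 0}]
end [ 593.2 -128.6  172.4] [-3.142  0.611  1.534]
```

Request:
jog_arm(commands=[{"dx": 0.85, "dy": -0.38, "dz": -0.05, "ax": 0, "ay": 0, "az": -0.78, "gripper": 0}, {"dx": 0.9, "dy": -0.26, "dz": -0.05, "ax": 0, "ay": 0, "az": -0.78, "gripper": 0}, {"dx": 0.92, "dy": -0.13, "dz": -0.04, "ax": 0, "ay": 0, "az": -0.78, "gripper": 0}, {"dx": 0.93, "dy": -0.01, "dz": -0.05, "ax": 0, "ay": 0, "az": -0.78, "gripper": 0}, {"dx": 0.93, "dy": 0.12, "dz": -0.04, "ax": 0, "ay": 0, "az": -0.78, "gripper": 0}, {"dx": 0.9, "dy": 0.25, "dz": -0.05, "ax": 0, "ay": 0, "az": -0.78, "gripper": 0}, {"dx": 0.86, "dy": 0.37, "dz": -0.04, "ax": 0, "ay": 0, "az": -0.77, "gripper": 0}, {"dx": 0.8, "dy": 0.48, "dz": -0.05, "ax": 0, "ay": 0, "az": -0.78, "gripper": 0}, {"dx": 0.74, "dy": 0.58, "dz": -0.04, "ax": 0, "ay": 0, "az": -0.77, "gripper": 0}, {"dx": 0, "dy": 0, "dz": 0, "ax": 0, "ay": 0, "az": 0, "gripper": 0}])

```text
clock: 1.85
eef_pos: [421.1, -298.6, 229.9]
eef_rot: [3.141, -0.0, 1.537]
wrist_force: [-0.2, -0.5, -0.4]
finger_gap: 93.7
finger_force: 0.0
```

Tracks well. Now the tilt and the approach.

Request:
jog_arm(commands=[{"dx": 0.69, "dy": 0.59, "dz": 0.12, "ax": 0, "ay": -0.5, "az": 0, "gripper": 0}, {"dx": 0.69, "dy": 0.6, "dz": 0.05, "ax": 0, "ay": -0.5, "az": 0, "gripper": 0}, {"dx": 0.7, "dy": 0.59, "dz": -0.01, "ax": 0, "ay": -0.5, "az": 0, "gripper": 0}, {"dx": 0.69, "dy": 0.6, "dz": -0.07, "ax": 0, "ay": -0.5, "az": 0, "gripper": 0}, {"dx": 0.69, "dy": 0.59, "dz": -0.12, "ax": 0, "ay": -0.5, "az": 0, "gripper": 0}, {"dx": 0.67, "dy": 0.6, "dz": -0.19, "ax": 0, "ay": -0.5, "az": 0, "gripper": 0}, {"dx": 0.66, "dy": 0.59, "dz": -0.24, "ax": 0, "ay": -0.5, "az": 0, "gripper": 0}, {"dx": 0, "dy": 0, "dz": 0, "ax": 0, "ay": 0, "az": 0, "gripper": 0}, {"dx": 0, "dy": 0, "dz": 0, "ax": 0, "ay": 0, "az": 0, "gripper": 0}])

```text
clock: 2.98
eef_pos: [593.1, -114.4, 197.5]
eef_rot: [-3.142, 0.61, 1.532]
wrist_force: [0.0, -0.9, 0.1]
finger_gap: 93.9
finger_force: 0.0
```

```bash
python3 -c "
from p import *
p=FOOT+174*AX
print(cur()[2]['joints'])
plan([(p,RG,2),(FOOT+114*AX,RG,4)])"
```

```text
[-1.01599739e-03  4.65647678e-01  1.44448828e+00 -6.33378582e-01
  1.31559948e+00  2.29187732e-01]
[{"dx": 0.03, "dy": 0.01, "dz": 0.36, "ax": 0.0, "ay": 0.0, "az": 0.0, "gripper": 0}, {"dx": 0.04, "dy": 0.01, "dz": 0.35, "ax": -0.01, "ay": 0.0, "az": -0.01, "gripper": 0}, {"dx": 0.0, "dy": 0.0, "dz": 0.38, "ax": 0.0, "ay": 0.0, "az": 0.0, "gripper": 0}, {"dx": 0.0, "dy": 0.0, "dz": 0.37, "ax": 0.0, "ay": 0.0, "az": 0.0, "gripper": 0}, {"dx": 0.0, "dy": 0.0, "dz": 0.38, "ax": 0.0, "ay": 0.0, "az": 0.0, "gripper": 0}, {"dx": 0.0, "dy": 0.0, "dz": 0.37, "ax": 0.0, "ay": 0.0, "az": 0.0, "gripper": 0}]
end [ 592.1 -162.8  123.4] [3.141 0.61  1.534]
```

Request:
jog_arm(commands=[{"dx": 0.03, "dy": 0.01, "dz": 0.36, "ax": 0, "ay": 0, "az": 0, "gripper": 0}, {"dx": 0.04, "dy": 0.01, "dz": 0.35, "ax": 0, "ay": 0, "az": 0, "gripper": 0}, {"dx": 0, "dy": 0, "dz": 0.38, "ax": 0, "ay": 0, "az": 0, "gripper": 0}, {"dx": 0, "dy": 0, "dz": 0.37, "ax": 0, "ay": 0, "az": 0, "gripper": 0}, {"dx": 0, "dy": 0, "dz": 0.38, "ax": 0, "ay": 0, "az": 0, "gripper": 0}, {"dx": 0, "dy": 0, "dz": 0.37, "ax": 0, "ay": 0, "az": 0, "gripper": 0}, {"dx": 0, "dy": 0, "dz": 0, "ax": 0, "ay": 0, "az": 0, "gripper": 0}])

```text
clock: 3.85
eef_pos: [591.9, -162.5, 122.4]
eef_rot: [-3.14, 0.611, 1.534]
wrist_force: [-0.6, 0.4, -0.0]
finger_gap: 94.1
finger_force: 0.0
```

```bash
python3 -c "
from p import *
print(cur()[:1],cur()[1].as_euler('xyz'),FOOT+114*AX)
t=snap('top');s=snap('side')
A=cv2.resize(t['image'][160:230,265:365],(500,350),interpolation=0)
B=cv2.resize(s['image'][130:230,250:310],(210,350),interpolation=0)
cv2.imwrite('pics/g1.png',np.hstack([A,B])[:,:,::-1])"
```

```text
(array([ 591.90496859, -162.47332045,  122.36002472]),) [-3.13954764  0.61076004  1.53398907] [ 592.14708144 -163.02597877  123.38333305]
```

View pics/g1.png

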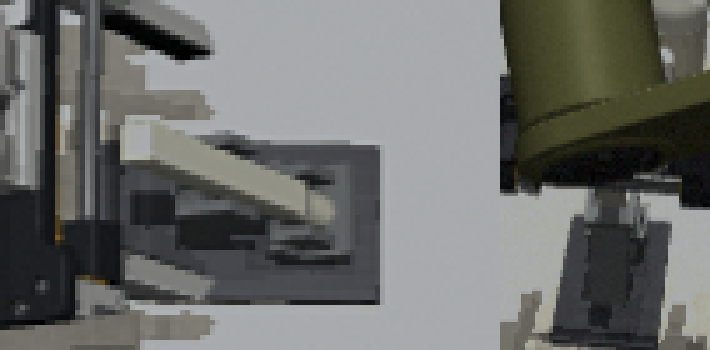

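The top view shows the fingers straddling the handle, tips at crop (205,45) and (205,285) and the rod centred between. I close the gripper.

Request:
jog_arm(commands=[{"dx": 0, "dy": 0, "dz": 0, "ax": 0, "ay": 0, "az": 0, "gripper": 0.7}, {"dx": 0, "dy": 0, "dz": 0, "ax": 0, "ay": 0, "az": 0, "gripper": 0.8}, {"dx": 0, "dy": 0, "dz": 0, "ax": 0, "ay": 0, "az": 0, "gripper": 0.9}, {"dx": 0, "dy": 0, "dz": 0, "ax": 0, "ay": 0, "az": 0, "gripper": 0.9}, {"dx": 0, "dy": 0, "dz": 0, "ax": 0, "ay": 0, "az": 0, "gripper": 0.9}, {"dx": 0, "dy": 0, "dz": 0, "ax": 0, "ay": 0, "az": 0, "gripper": 0.9}], squeeze=45)

```text
clock: 4.7
eef_pos: [592.4, -161.9, 123.4]
eef_rot: [-3.141, 0.611, 1.534]
wrist_force: [0.3, -0.7, -0.1]
finger_gap: 37.9
finger_force: 0.0
```

Request:
jog_arm(commands=[{"dx": 0, "dy": 0, "dz": 0, "ax": 0, "ay": 0, "az": 0, "gripper": 1}, {"dx": 0, "dy": 0, "dz": 0, "ax": 0, "ay": 0, "az": 0, "gripper": 1}, {"dx": 0, "dy": 0, "dz": 0, "ax": 0, "ay": 0, "az": 0, "gripper": 1}, {"dx": 0, "dy": 0, "dz": 0, "ax": 0, "ay": 0, "az": 0, "gripper": 1}, {"dx": 0, "dy": 0, "dz": 0, "ax": 0, "ay": 0, "az": 0, "gripper": 1}], squeeze=45)

```text
clock: 5.32
eef_pos: [592.4, -161.9, 123.4]
eef_rot: [-3.142, 0.611, 1.534]
wrist_force: [1.0, -0.3, -0.4]
finger_gap: 15.8
finger_force: 45.0
```

```bash
python3 -c "
from p import *
p,R,s=cur();print(p,s['eef_rot'],s['finger_gap'],s['finger_force'],s['wrist_force'])
a,b=plan([(p+[0,0,45],R,4),(p+[0,0,80],R,2)],g=1)
a,b=plan([((600,20,280),down(1.5708),10),((587.3,178.9,260),down(1.5708),8)],p=a,R=b,g=1)"
```

```text
[ 592.39679469 -161.93079802  123.44314228] [-3.14152524  0.61089361  1.53359423] 15.841230435418806 44.999722838401794 [ 0.96094395 -0.31521522 -0.41528818]
[{"dx": -0.16, "dy": 0.0, "dz": -0.23, "ax": 0.0, "ay": 0.0, "az": 0.0, "gripper": 1}, {"dx": -0.16, "dy": 0.0, "dz": -0.23, "ax": 0.0, "ay": 0.0, "az": 0.0, "gripper": 1}, {"dx": -0.16, "dy": 0.0, "dz": -0.23, "ax": 0.0, "ay": 0.0, "az": 0.0, "gripper": 1}, {"dx": -0.17, "dy": 0.0, "dz": -0.23, "ax": 0.0, "ay": 0.0, "az": 0.0, "gripper": 1}, {"dx": -0.25, "dy": 0.0, "dz": -0.36, "ax": 0.0, "ay": 0.0, "az": 0.0, "gripper": 1}, {"dx": -0.25, "dy": 0.0, "dz": -0.36, "ax": 0.0, "ay": 0.0, "az": 0.0, "gripper": 1}]
end [ 592.4 -162.   203.6] [-3.142  0.611  1.534]
[{"dx": 0.26, "dy": 0.0, "dz": -0.42, "ax": -0.01, "ay": 0.35, "az": -0.02, "gripper": 1}, {"dx": 0.29, "dy": 0.0, "dz": -0.4, "ax": -0.01, "ay": 0.35, "az": -0.02, "gripper": 1}, {"dx": 0.31, "dy": 0.01, "dz": -0.38, "ax": -0.01, "ay": 0.35, "az": -0.02, "gripper": 1}, {"dx": 0.34, "dy": 0.01, "dz": -0.36, "ax": -0.01, "ay": 0.35, "az": -0.02, "gripper": 1}, {"dx": 0.36, 
[... 554 characters left out ...]
: 0.06, "ax": 0.0, "ay": 0.0, "az": 0.0, "gripper": 1}, {"dx": 0.5, "dy": -0.04, "dz": 0.06, "ax": 0.0, "ay": 0.0, "az": 0.0, "gripper": 1}, {"dx": 0.5, "dy": -0.04, "dz": 0.06, "ax": 0.0, "ay": 0.0, "az": 0.0, "gripper": 1}, {"dx": 0.49, "dy": -0.04, "dz": 0.06, "ax": 0.0, "ay": 0.0, "az": 0.0, "gripper": 1}, {"dx": 0.5, "dy": -0.04, "dz": 0.06, "ax": 0.0, "ay": 0.0, "az": 0.0, "gripper": 1}, {"dx": 0.49, "dy": -0.04, "dz": 0.07, "ax": 0.0, "ay": 0.0, "az": 0.0, "gripper": 1}, {"dx": 0.5, "dy": -0.04, "dz": 0.06, "ax": 0.0, "ay": 0.0, "az": 0.0, "gripper": 1}, {"dx": 0.49, "dy": -0.04, "dz": 0.07, "ax": 0.0, "ay": 0.0, "az": 0.0, "gripper": 1}]
end [587.4 178.7 259.8] [-3.141 -0.     1.57 ]
```

Request:
jog_arm(commands=[{"dx": -0.16, "dy": 0, "dz": -0.23, "ax": 0, "ay": 0, "az": 0, "gripper": 1}, {"dx": -0.16, "dy": 0, "dz": -0.23, "ax": 0, "ay": 0, "az": 0, "gripper": 1}, {"dx": -0.16, "dy": 0, "dz": -0.23, "ax": 0, "ay": 0, "az": 0, "gripper": 1}, {"dx": -0.17, "dy": 0, "dz": -0.23, "ax": 0, "ay": 0, "az": 0, "gripper": 1}, {"dx": -0.25, "dy": 0, "dz": -0.36, "ax": 0, "ay": 0, "az": 0, "gripper": 1}, {"dx": -0.25, "dy": 0, "dz": -0.36, "ax": 0, "ay": 0, "az": 0, "gripper": 1}], squeeze=45)

```text
clock: 6.08
eef_pos: [592.4, -162.0, 205.0]
eef_rot: [3.141, 0.611, 1.533]
wrist_force: [-0.6, -0.7, -0.8]
finger_gap: 15.4
finger_force: 45.0
```

Request:
jog_arm(commands=[{"dx": 0.26, "dy": 0, "dz": -0.42, "ax": 0, "ay": 0.35, "az": -0.02, "gripper": 1}, {"dx": 0.29, "dy": 0, "dz": -0.4, "ax": -0.01, "ay": 0.35, "az": -0.02, "gripper": 1}, {"dx": 0.31, "dy": 0.01, "dz": -0.38, "ax": -0.01, "ay": 0.35, "az": -0.02, "gripper": 1}, {"dx": 0.34, "dy": 0.01, "dz": -0.36, "ax": -0.01, "ay": 0.35, "az": -0.02, "gripper": 1}, {"dx": 0.36, "dy": 0.01, "dz": -0.34, "ax": -0.01, "ay": 0.35, "az": -0.02, "gripper": 1}, {"dx": 0.38, "dy": 0.01, "dz": -0.32, "ax": -0.01, "ay": 0.35, "az": -0.02, "gripper": 1}, {"dx": 0.39, "dy": 0.01, "dz": -0.3, "ax": 0, "ay": 0.35, "az": -0.02, "gripper": 1}, {"dx": 0.41, "dy": 0.01, "dz": -0.27, "ax": -0.01, "ay": 0.35, "az": -0.02, "gripper": 1}, {"dx": 0.43, "dy": 0.02, "dz": -0.25, "ax": 0, "ay": 0.35, "az": -0.02, "gripper": 1}, {"dx": 0.44, "dy": 0.02, "dz": -0.21, "ax": 0, "ay": 0.35, "az": -0.02, "gripper": 1}])

```text
clock: 7.32
eef_pos: [600.3, 20.6, 281.2]
eef_rot: [3.141, -0.002, 1.571]
wrist_force: [-0.7, 1.0, -0.7]
finger_gap: 15.7
finger_force: 45.0
```

```bash
python3 -c "
from m import *
from p import cur
p,R,s=cur();print(p,s['eef_rot'],s['finger_gap'],s['wrist_force'],s['joints'])
t=snap('top')
s=snap('side')
for b in beads(t):
  if 85<b[0][0]<210 and 145<b[0][1]<265: print(b)
A=cv2.resize(t['image'][60:260,80:330],(500,400),interpolation=2)
B=cv2.resize(s['image'][120:380,180:360],(277,400),interpolation=2)
cv2.imwrite('pics/g2.png',np.hstack([A,B])[:,:,::-1])"
```

```text
[600.2808189   20.55188771 281.18400133] [ 3.14126983e+00 -2.08897572e-03  1.57092242e+00] 15.726726801601185 [-0.73876943  1.00029556 -0.66820782] [-0.02766852  0.37618452  1.26420451  0.00210227  1.50093914 -0.02794074]
```

View pics/g2.png

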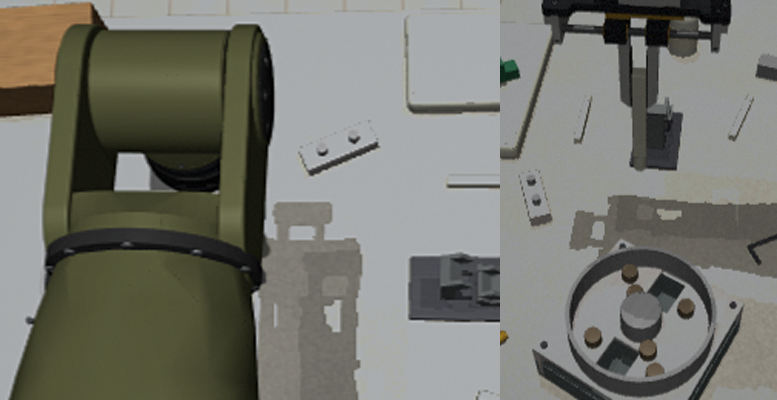

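The side view shows the rod hanging upright in the gripper, foot at about (271.6,227) px, and all six beads still in the drum. I check the foot offset and plan the first pushes. Each pair gets split: outer bead first, then inner.

```bash
cat > st.py <<'E'
from p import *
C=np.array([587.3,178.9]);RD=down(np.pi/2);L=114.7
def P(r,a,z=70):
    a=np.radians(a);return np.array([*(C+r*np.array([np.cos(a),np.sin(a)])),z+L])
def arc(r,a0,a1,step=7,z=70):
    n=int(np.ceil(abs(np.radians(a1-a0))*r/step));return [(P(r,a,z),RD,1) for a in np.linspace(a0,a1,n+1)[1:]]
E
python3 - <<'E'
from st import *
s=snap('side');print(proj(s,(600.3,20.6,166.5)),proj(s,(600.3,28.6,166.5)))
P0=P(66,-50)
w=[(P(66,-50,150),RD,5),(P(66,-50,110),RD,2),(P(66,-50),RD,3)]
p,R=plan(w,g=1)
w=arc(66,-50,-111)+[(P(66,-111),RD,1)]
plan(w,p=P0,R=RD,g=1)
E
```

```text
[270.6904844  228.37267614] [270.32581696 231.4814853 ]
[{"dx": 0.54, "dy": 0.15, "dz": 0.08, "ax": 0.0, "ay": 0.0, "az": 0.0, "gripper": 1}, {"dx": 0.54, "dy": 0.15, "dz": 0.08, "ax": 0.0, "ay": 0.0, "az": 0.0, "gripper": 1}, {"dx": 0.55, "dy": 0.14, "dz": 0.08, "ax": 0.0, "ay": 0.0, "az": 0.0, "gripper": 1}, {"dx": 0.54, "dy": 0.15, "dz": 0.08, "ax": 0.0, "ay": 0.0, "az": 0.0, "gripper": 1}, {"dx": 0.55, "dy": 0.14, "dz": 0.08, "ax": 0.0, "ay": 0.01, "az": 0.0, "gripper": 1}, {"dx": 0.0, "dy": 0.0, "dz": 0.5, "ax": 0.0, "ay": 0.0, "az": 0.0, "gripper": 1}, {"dx": 0.0, "dy": 0.0, "dz": 0.5, "ax": 0.0, "ay": 0.0, "az": 0.0, "gripper": 1}, {"dx": 0.0, "dy": 0.0, "dz": 0.33, "ax": 0.0, "ay": 0.0, "az": 0.0, "gripper": 1}, {"dx": 0.0, "dy": 0.0, "dz": 0.33, "ax": 0.0, "ay": 0.0, "az": 0.0, "gripper": 1}, {"dx": -0.01, "dy": 0.0, "dz": 0.34, "ax": 0.0, "ay": 0.0, "az": 0.0, "gripper": 1}]
end [629.6 128.1 184.6] [ 3.141e+00 -1.000e-03  1.571e+00]
[{"dx": -0.1, "dy": -0.13, "dz": 0.0, "ax": 0.0, "ay": 0.0, "az": 0.0, "gripper": 1}, {"dx": -0.08, "dy": -0.13, "dz": 0.0, "ax": 0.0, "ay": 0.
[... 225 characters left out ...]
5, "dz": 0.0, "ax": 0.0, "ay": 0.0, "az": 0.0, "gripper": 1}, {"dx": -0.02, "dy": -0.16, "dz": 0.0, "ax": 0.0, "ay": 0.0, "az": 0.0, "gripper": 1}, {"dx": -0.02, "dy": -0.16, "dz": 0.0, "ax": 0.0, "ay": 0.0, "az": 0.0, "gripper": 1}, {"dx": 0.01, "dy": -0.16, "dz": 0.0, "ax": 0.0, "ay": 0.0, "az": 0.0, "gripper": 1}, {"dx": 0.02, "dy": -0.15, "dz": 0.0, "ax": 0.0, "ay": 0.0, "az": 0.0, "gripper": 1}, {"dx": 0.03, "dy": -0.16, "dz": 0.0, "ax": 0.0, "ay": 0.0, "az": 0.0, "gripper": 1}]
[{"dx": 0.05, "dy": -0.15, "dz": 0.0, "ax": 0.0, "ay": 0.0, "az": 0.0, "gripper": 1}, {"dx": 0.0, "dy": 0.0, "dz": 0.0, "ax": 0.0, "ay": 0.0, "az": 0.0, "gripper": 1}]
end [563.7 117.1 184.7] [3.142 0.    1.571]
```

Request:
jog_arm(commands=[{"dx": 0.54, "dy": 0.15, "dz": 0.08, "ax": 0, "ay": 0, "az": 0, "gripper": 1}, {"dx": 0.54, "dy": 0.15, "dz": 0.08, "ax": 0, "ay": 0, "az": 0, "gripper": 1}, {"dx": 0.55, "dy": 0.14, "dz": 0.08, "ax": 0, "ay": 0, "az": 0, "gripper": 1}, {"dx": 0.54, "dy": 0.15, "dz": 0.08, "ax": 0, "ay": 0, "az": 0, "gripper": 1}, {"dx": 0.55, "dy": 0.14, "dz": 0.08, "ax": 0, "ay": 0.01, "az": 0, "gripper": 1}, {"dx": 0, "dy": 0, "dz": 0.5, "ax": 0, "ay": 0, "az": 0, "gripper": 1}, {"dx": 0, "dy": 0, "dz": 0.5, "ax": 0, "ay": 0, "az": 0, "gripper": 1}, {"dx": 0, "dy": 0, "dz": 0.33, "ax": 0, "ay": 0, "az": 0, "gripper": 1}, {"dx": 0, "dy": 0, "dz": 0.33, "ax": 0, "ay": 0, "az": 0, "gripper": 1}, {"dx": 0, "dy": 0, "dz": 0.33, "ax": 0, "ay": 0, "az": 0, "gripper": 1}])

```text
clock: 8.72
eef_pos: [629.7, 129.0, 183.8]
eef_rot: [-3.141, -0.002, 1.57]
wrist_force: [0.3, 0.8, -1.5]
finger_gap: 15.8
finger_force: 45.0
```

Request:
jog_arm(commands=[{"dx": -0.1, "dy": -0.13, "dz": 0, "ax": 0, "ay": 0, "az": 0, "gripper": 1}, {"dx": -0.08, "dy": -0.13, "dz": 0, "ax": 0, "ay": 0, "az": 0, "gripper": 1}, {"dx": -0.07, "dy": -0.15, "dz": 0, "ax": 0, "ay": 0, "az": 0, "gripper": 1}, {"dx": -0.06, "dy": -0.15, "dz": 0, "ax": 0, "ay": 0, "az": 0, "gripper": 1}, {"dx": -0.04, "dy": -0.15, "dz": 0, "ax": 0, "ay": 0, "az": 0, "gripper": 1}, {"dx": -0.02, "dy": -0.16, "dz": 0, "ax": 0, "ay": 0, "az": 0, "gripper": 1}, {"dx": -0.02, "dy": -0.16, "dz": 0, "ax": 0, "ay": 0, "az": 0, "gripper": 1}, {"dx": 0.01, "dy": -0.16, "dz": 0, "ax": 0, "ay": 0, "az": 0, "gripper": 1}, {"dx": 0.02, "dy": -0.15, "dz": 0, "ax": 0, "ay": 0, "az": 0, "gripper": 1}, {"dx": 0.03, "dy": -0.16, "dz": 0, "ax": 0, "ay": 0, "az": 0, "gripper": 1}])

```text
clock: 9.98
eef_pos: [569.1, 115.8, 184.3]
eef_rot: [-3.141, -0.002, 1.57]
wrist_force: [0.3, 1.0, 0.2]
finger_gap: 15.7
finger_force: 45.0
```

Run:
```python
from st import *
from m import beads
p,R,s=cur();print(p,s['eef_rot'],s['wrist_force'],P(66,-105.5))
c=snap('side');t=snap('top')
for n,k,r in(('s',c,(195,270,345,415)),('t',t,(85,145,210,265))):
  for b in beads(k):
    if r[0]<b[0][0]<r[2] and r[1]<b[0][1]<r[3]:
      d=b[2]-C;print(n,b[1],b[2],np.hypot(*d).round(1),np.degrees(np.arctan2(d[1],d[0])).round())
cv2.imwrite('pics/g3.png',cv2.resize(c['image'][200:410,180:380],None,fx=2.5,fy=2.5)[:,:,::-1])
w=arc(66,-105.5,-112)+arc(66,-112,-50,14)+[(P(37.8,-37),RD,3)]+arc(37.8,-37,-106)
plan(w,g=1)
```

```text
[569.11391731 115.81538163 184.2611946 ] [-3.14104478e+00 -1.81959857e-03  1.57000143e+00] [0.25379459 0.98967058 0.18540438] [569.66226718 115.30039009 184.7       ]
s [10 10 74] [534.7 159.3] 56.1 -160.0
s [11 10 85] [639. 204.] 57.5 26.0
s [10 10 84] [575.6 214.7] 37.7 108.0
s [11  8 69] [566.4 239.4] 64.0 109.0
t [ 48  11 165] [592.3 274. ] 95.2 87.0
[{"dx": 0.01, "dy": -0.07, "dz": -0.01, "ax": 0.0, "ay": -0.01, "az": 0.0, "gripper": 1}, {"dx": 0.04, "dy": -0.09, "dz": 0.0, "ax": 0.0, "ay": 0.0, "az": 0.0, "gripper": 1}, {"dx": -0.09, "dy": 0.28, "dz": 0.0, "ax": 0.0, "ay": 0.0, "az": 0.0, "gripper": 1}, {"dx": -0.03, "dy": 0.3, "dz": 0.0, "ax": 0.0, "ay": 0.0, "az": 0.0, "gripper": 1}, {"dx": 0.02, "dy": 0.29, "dz": 0.0, "ax": 0.0, "ay": 0.0, "az": 0.0, "gripper": 1}, {"dx": 0.07, "dy": 0.29, "dz": 0.0, "ax": 0.0, "ay": 0.0, "az": 0.0, "gripper": 1}, {"dx": 0.12, "dy": 0.27, "dz": 0.0, "ax": 0.0, "ay": 0.0, "az": 0.0, "gripper": 1}, {"dx": 0.17, "dy": 0.25, "dz": 0.0, "ax": 0.0, "ay": 0.0, "az": 0.0, "gripper": 1}, {"dx": 0.23, "dy": -0.1, "dz": 0.0, "ax": 0.0, "ay": 0.0, "az": 0.0, "gripper": 1}, {"dx": 0.23, "dy": -0.1, "dz": 0.0, "ax": 0.0, "ay": 0.0, "az": 0.0, "gripper": 1}]
[{"dx": 0.24, "dy": -0.11, "dz": 0.0, "ax": 0.0, "ay": 0.0, "az": 0.0, "gripper": 1}, {"dx": -0.12, "dy": -0.11, "dz": 0.0, "ax": 0.0, "ay": 0.0, "az": 0.0, "gripper": 1}, {"dx": -0.1, "dy": -0.13, "dz": 0.0, "ax": 0.0, "ay": 0.0, "az": 0.0, "gripper": 1}, {"dx": -0.08, "dy": -0.14, "dz": 0.0, "ax": 0.0, "ay": 0.0, "az": 0.0, "gripper": 1}, {"dx": -0.05, "dy": -0.15, "dz": 0.0, "ax": 0.0, "ay": 0.0, "az": 0.0, "gripper": 1}, {"dx": -0.03, "dy": -0.16, "dz": 0.0, "ax": 0.0, "ay": 0.0, "az": 0.0, "gripper": 1}, {"dx": 0.01, "dy": -0.17, "dz": 0.0, "ax": 0.0, "ay": 0.0, "az": 0.0, "gripper": 1}, {"dx": 0.03, "dy": -0.15, "dz": 0.0, "ax": 0.0, "ay": 0.0, "az": 0.0, "gripper": 1}]
end [577.1 142.7 184.8] [-3.141 -0.     1.57 ]
```

View pics/g3.png

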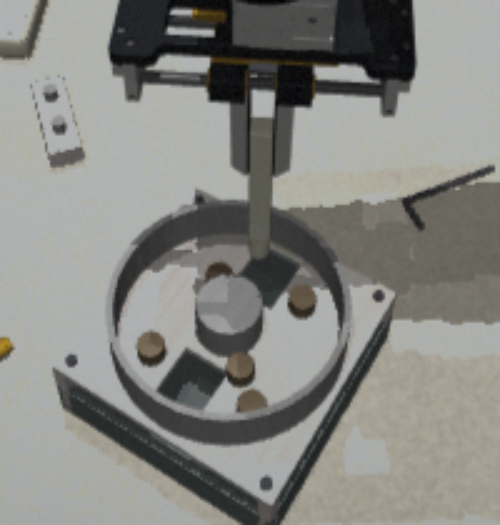

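The side view shows the rod foot at crop (258,255) beside slot B. The outer bead has dropped and its inner partner is still at (218,268). Next I push the inner one.

Request:
jog_arm(commands=[{"dx": 0.01, "dy": -0.07, "dz": 0, "ax": 0, "ay": 0, "az": 0, "gripper": 1}, {"dx": 0.04, "dy": -0.09, "dz": 0, "ax": 0, "ay": 0, "az": 0, "gripper": 1}, {"dx": -0.09, "dy": 0.28, "dz": 0, "ax": 0, "ay": 0, "az": 0, "gripper": 1}, {"dx": -0.03, "dy": 0.3, "dz": 0, "ax": 0, "ay": 0, "az": 0, "gripper": 1}, {"dx": 0.02, "dy": 0.29, "dz": 0, "ax": 0, "ay": 0, "az": 0, "gripper": 1}, {"dx": 0.07, "dy": 0.29, "dz": 0, "ax": 0, "ay": 0, "az": 0, "gripper": 1}, {"dx": 0.12, "dy": 0.27, "dz": 0, "ax": 0, "ay": 0, "az": 0, "gripper": 1}, {"dx": 0.17, "dy": 0.25, "dz": 0, "ax": 0, "ay": 0, "az": 0, "gripper": 1}, {"dx": 0.23, "dy": -0.1, "dz": 0, "ax": 0, "ay": 0, "az": 0, "gripper": 1}, {"dx": 0.23, "dy": -0.1, "dz": 0, "ax": 0, "ay": 0, "az": 0, "gripper": 1}])

```text
clock: 11.32
eef_pos: [622.0, 147.0, 184.0]
eef_rot: [-3.141, -0.002, 1.57]
wrist_force: [-0.0, -0.5, -0.9]
finger_gap: 15.9
finger_force: 45.0
```

Request:
jog_arm(commands=[{"dx": 0.24, "dy": -0.11, "dz": 0, "ax": 0, "ay": 0, "az": 0, "gripper": 1}, {"dx": -0.12, "dy": -0.11, "dz": 0, "ax": 0, "ay": 0, "az": 0, "gripper": 1}, {"dx": -0.1, "dy": -0.13, "dz": 0, "ax": 0, "ay": 0, "az": 0, "gripper": 1}, {"dx": -0.08, "dy": -0.14, "dz": 0, "ax": 0, "ay": 0, "az": 0, "gripper": 1}, {"dx": -0.05, "dy": -0.15, "dz": 0, "ax": 0, "ay": 0, "az": 0, "gripper": 1}, {"dx": -0.03, "dy": -0.16, "dz": 0, "ax": 0, "ay": 0, "az": 0, "gripper": 1}, {"dx": 0.01, "dy": -0.17, "dz": 0, "ax": 0, "ay": 0, "az": 0, "gripper": 1}, {"dx": 0.03, "dy": -0.15, "dz": 0, "ax": 0, "ay": 0, "az": 0, "gripper": 1}])

```text
clock: 12.32
eef_pos: [577.1, 142.6, 184.3]
eef_rot: [-3.141, -0.002, 1.57]
wrist_force: [-0.2, 0.4, -1.2]
finger_gap: 16.1
finger_force: 45.0
```

```bash
cat >> st.py <<'E'
from m import beads
def look():
  p,R,s=cur();d=p[:2]-C;print('rod',p.round(1),'r,a',np.hypot(*d).round(1),np.degrees(np.arctan2(d[1],d[0])).round(1),'F',s['wrist_force'].round(1))
  c=snap('side')
  for b in beads(c):
    if 195<b[0][0]<345 and 240<b[0][1]<415:
      d=b[2]-C;print(b[0],b[1],b[2],np.hypot(*d).round(1),np.degrees(np.arctan2(d[1],d[0])).round())
  return c
E
python3 - <<'E'
from st import *
look()
w=arc(41,-106,-37,14)+[(P(58,-2),RD,3)]+arc(58,-2,55)
plan(w,g=1)
E
```

```text
rod [577.1 142.6 184.3] r,a 37.7 -105.7 F [-0.2  0.4 -1.2]
[239.9 337.5] [11 10 83] [638.8 203.9] 57.2 26.0
[275.6 345.7] [10 10 83] [575.7 214.8] 37.7 108.0
[279.9 360. ] [11  9 70] [566.4 239.5] 64.1 109.0
[{"dx": -0.12, "dy": 0.29, "dz": -0.01, "ax": 0.0, "ay": -0.01, "az": 0.0, "gripper": 1}, {"dx": 0.05, "dy": 0.3, "dz": 0.0, "ax": 0.0, "ay": 0.0, "az": 0.0, "gripper": 1}, {"dx": 0.14, "dy": 0.28, "dz": 0.0, "ax": 0.0, "ay": 0.0, "az": 0.0, "gripper": 1}, {"dx": 0.22, "dy": 0.22, "dz": 0.0, "ax": 0.0, "ay": 0.0, "az": 0.0, "gripper": 1}, {"dx": 0.19, "dy": 0.21, "dz": 0.0, "ax": 0.0, "ay": 0.0, "az": 0.0, "gripper": 1}, {"dx": 0.19, "dy": 0.21, "dz": 0.0, "ax": 0.0, "ay": 0.0, "az": 0.0, "gripper": 1}, {"dx": 0.18, "dy": 0.21, "dz": 0.0, "ax": 0.0, "ay": 0.0, "az": 0.0, "gripper": 1}, {"dx": 0.16, "dy": -0.01, "dz": 0.0, "ax": 0.0, "ay": 0.0, "az": 0.0, "gripper": 1}, {"dx": 0.16, "dy": -0.02, "dz": 0.0, "ax": 0.0, "ay": 0.0, "az": 0.0, "gripper": 1}, {"dx": 0.16, "dy": -0.04, "dz": 0.0, "ax": 0.0, "ay": 0.0, "az": 0.0, "gripper": 1}]
[{"dx": 0.15, "dy": -0.05, "dz": 0.0, "ax": 0.0, "ay": 0.0, "az": 0.0, "gripper": 1}, {"dx": 0.14, "dy": -0.07, "dz": 0.0, "ax": 0.0, "ay": 0.0, "az": 0.0, "gripper": 1}, {"dx": 0.14, "dy": -0.09, "dz": 0.0, "ax": 0.0, "ay": 0.0, "az": 0.0, "gripper": 1}, {"dx": 0.12, "dy": -0.1, "dz": 0.0, "ax": 0.0, "ay": 0.0, "az": 0.0, "gripper": 1}, {"dx": 0.11, "dy": -0.12, "dz": 0.0, "ax": 0.0, "ay": 0.0, "az": 0.0, "gripper": 1}, {"dx": 0.1, "dy": -0.12, "dz": 0.0, "ax": 0.0, "ay": 0.0, "az": 0.0, "gripper": 1}]
end [620.7 226.4 184.7] [-3.141 -0.     1.57 ]
```

Request:
jog_arm(commands=[{"dx": -0.12, "dy": 0.29, "dz": 0, "ax": 0, "ay": 0, "az": 0, "gripper": 1}, {"dx": 0.05, "dy": 0.3, "dz": 0, "ax": 0, "ay": 0, "az": 0, "gripper": 1}, {"dx": 0.14, "dy": 0.28, "dz": 0, "ax": 0, "ay": 0, "az": 0, "gripper": 1}, {"dx": 0.22, "dy": 0.22, "dz": 0, "ax": 0, "ay": 0, "az": 0, "gripper": 1}, {"dx": 0.19, "dy": 0.21, "dz": 0, "ax": 0, "ay": 0, "az": 0, "gripper": 1}, {"dx": 0.19, "dy": 0.21, "dz": 0, "ax": 0, "ay": 0, "az": 0, "gripper": 1}, {"dx": 0.18, "dy": 0.21, "dz": 0, "ax": 0, "ay": 0, "az": 0, "gripper": 1}, {"dx": 0.16, "dy": -0.01, "dz": 0, "ax": 0, "ay": 0, "az": 0, "gripper": 1}, {"dx": 0.16, "dy": -0.02, "dz": 0, "ax": 0, "ay": 0, "az": 0, "gripper": 1}, {"dx": 0.16, "dy": -0.04, "dz": 0, "ax": 0, "ay": 0, "az": 0, "gripper": 1}])

```text
clock: 13.62
eef_pos: [643.3, 196.0, 184.5]
eef_rot: [-3.141, -0.002, 1.57]
wrist_force: [-0.1, 0.0, -0.4]
finger_gap: 15.6
finger_force: 45.0
```

Request:
jog_arm(commands=[{"dx": 0.15, "dy": -0.05, "dz": 0, "ax": 0, "ay": 0, "az": 0, "gripper": 1}, {"dx": 0.14, "dy": -0.07, "dz": 0, "ax": 0, "ay": 0, "az": 0, "gripper": 1}, {"dx": 0.14, "dy": -0.09, "dz": 0, "ax": 0, "ay": 0, "az": 0, "gripper": 1}, {"dx": 0.12, "dy": -0.1, "dz": 0, "ax": 0, "ay": 0, "az": 0, "gripper": 1}, {"dx": 0.11, "dy": -0.12, "dz": 0, "ax": 0, "ay": 0, "az": 0, "gripper": 1}, {"dx": 0.1, "dy": -0.12, "dz": 0, "ax": 0, "ay": 0, "az": 0, "gripper": 1}])

```text
clock: 14.38
eef_pos: [621.3, 226.3, 184.4]
eef_rot: [-3.141, -0.002, 1.57]
wrist_force: [-0.1, 0.2, -0.6]
finger_gap: 15.9
finger_force: 45.0
```

Run:
```python
from st import *
look()
w=[(P(58,54,98),RD,2),(P(64.5,92,98),RD,3),(P(64.5,131,98),RD,4),(P(64.5,131),RD,3)]+arc(64.5,131,69)
plan(w,g=1)
```

```text
rod [621.3 226.3 184.4] r,a 58.3 54.4 F [-0.1  0.2 -0.6]
[213.1 261.1] [12  6 41] [715.9  42.1] 187.8 -47.0
[262.5 295.5] [ 2 11 17] [608.1 115.9] 66.3 -72.0
[299.4 317.5] [ 8  7 38] [536.9 157.5] 54.8 -157.0
[279.7 358.2] [ 9  5 22] [567.  236.4] 61.0 109.0
[{"dx": -0.01, "dy": 0.01, "dz": -0.35, "ax": 0.0, "ay": -0.01, "az": 0.0, "gripper": 1}, {"dx": -0.01, "dy": 0.0, "dz": -0.36, "ax": 0.0, "ay": 0.0, "az": 0.0, "gripper": 1}, {"dx": 0.14, "dy": -0.3, "dz": 0.0, "ax": 0.0, "ay": 0.0, "az": 0.0, "gripper": 1}, {"dx": 0.15, "dy": -0.3, "dz": 0.0, "ax": 0.0, "ay": 0.0, "az": 0.0, "gripper": 1}, {"dx": 0.14, "dy": -0.31, "dz": 0.0, "ax": 0.0, "ay": 0.0, "az": 0.0, "gripper": 1}, {"dx": -0.1, "dy": -0.25, "dz": 0.0, "ax": 0.0, "ay": 0.0, "az": 0.0, "gripper": 1}, {"dx": -0.1, "dy": -0.25, "dz": 0.0, "ax": 0.0, "ay": 0.0, "az": 0.0, "gripper": 1}, {"dx": -0.1, "dy": -0.25, "dz": 0.0, "ax": 0.0, "ay": 0.0, "az": 0.0, "gripper": 1}, {"dx": -0.09, "dy": -0.25, "dz": 0.01, "ax": 0.0, "ay": 0.0, "az": 0.0, "gripper": 1}, {"dx": 0.0, "dy": 0.0, "dz": 0.23, "ax": 0.0, "ay": 0.0, "az": 0.0, "g
[... 371 characters left out ...]
, "dz": 0.0, "ax": 0.0, "ay": 0.0, "az": 0.0, "gripper": 1}, {"dx": 0.06, "dy": 0.16, "dz": 0.0, "ax": 0.0, "ay": 0.0, "az": 0.0, "gripper": 1}, {"dx": 0.04, "dy": 0.17, "dz": -0.01, "ax": 0.0, "ay": 0.0, "az": 0.0, "gripper": 1}, {"dx": 0.02, "dy": 0.17, "dz": 0.0, "ax": 0.0, "ay": 0.0, "az": 0.0, "gripper": 1}, {"dx": 0.0, "dy": 0.18, "dz": 0.0, "ax": 0.0, "ay": 0.0, "az": 0.0, "gripper": 1}, {"dx": -0.01, "dy": 0.17, "dz": 0.0, "ax": 0.0, "ay": 0.0, "az": 0.0, "gripper": 1}]
[{"dx": -0.04, "dy": 0.17, "dz": 0.0, "ax": 0.0, "ay": 0.0, "az": 0.0, "gripper": 1}, {"dx": -0.05, "dy": 0.17, "dz": 0.0, "ax": 0.0, "ay": 0.0, "az": 0.0, "gripper": 1}]
end [610.5 239.2 184.9] [-3.141 -0.     1.57 ]
```

Request:
jog_arm(commands=[{"dx": -0.01, "dy": 0.01, "dz": -0.35, "ax": 0, "ay": 0, "az": 0, "gripper": 1}, {"dx": -0.01, "dy": 0, "dz": -0.36, "ax": 0, "ay": 0, "az": 0, "gripper": 1}, {"dx": 0.14, "dy": -0.3, "dz": 0, "ax": 0, "ay": 0, "az": 0, "gripper": 1}, {"dx": 0.15, "dy": -0.3, "dz": 0, "ax": 0, "ay": 0, "az": 0, "gripper": 1}, {"dx": 0.14, "dy": -0.31, "dz": 0, "ax": 0, "ay": 0, "az": 0, "gripper": 1}, {"dx": -0.1, "dy": -0.25, "dz": 0, "ax": 0, "ay": 0, "az": 0, "gripper": 1}, {"dx": -0.1, "dy": -0.25, "dz": 0, "ax": 0, "ay": 0, "az": 0, "gripper": 1}, {"dx": -0.1, "dy": -0.25, "dz": 0, "ax": 0, "ay": 0, "az": 0, "gripper": 1}, {"dx": -0.09, "dy": -0.25, "dz": 0.01, "ax": 0, "ay": 0, "az": 0, "gripper": 1}, {"dx": 0, "dy": 0, "dz": 0.23, "ax": 0, "ay": 0, "az": 0, "gripper": 1}])

```text
clock: 15.68
eef_pos: [545.5, 226.7, 203.7]
eef_rot: [3.141, -0.002, 1.57]
wrist_force: [0.2, -0.3, -0.7]
finger_gap: 15.6
finger_force: 45.0
```

Request:
jog_arm(commands=[{"dx": 0, "dy": 0, "dz": 0.23, "ax": 0, "ay": 0, "az": 0, "gripper": 1}, {"dx": 0, "dy": 0, "dz": 0.24, "ax": 0, "ay": 0, "az": 0, "gripper": 1}, {"dx": 0.11, "dy": 0.14, "dz": 0, "ax": 0, "ay": 0, "az": 0, "gripper": 1}, {"dx": 0.09, "dy": 0.15, "dz": 0, "ax": 0, "ay": 0, "az": 0, "gripper": 1}, {"dx": 0.07, "dy": 0.16, "dz": 0, "ax": 0, "ay": 0, "az": 0, "gripper": 1}, {"dx": 0.06, "dy": 0.16, "dz": 0, "ax": 0, "ay": 0, "az": 0, "gripper": 1}, {"dx": 0.04, "dy": 0.17, "dz": 0, "ax": 0, "ay": 0, "az": 0, "gripper": 1}, {"dx": 0.02, "dy": 0.17, "dz": 0, "ax": 0, "ay": 0, "az": 0, "gripper": 1}, {"dx": 0, "dy": 0.18, "dz": 0, "ax": 0, "ay": 0, "az": 0, "gripper": 1}, {"dx": -0.01, "dy": 0.17, "dz": 0, "ax": 0, "ay": 0, "az": 0, "gripper": 1}])

```text
clock: 16.92
eef_pos: [598.1, 242.0, 184.4]
eef_rot: [-3.141, -0.002, 1.57]
wrist_force: [0.6, 0.5, -1.1]
finger_gap: 15.8
finger_force: 45.0
```

Request:
jog_arm(commands=[{"dx": -0.04, "dy": 0.17, "dz": 0, "ax": 0, "ay": 0, "az": 0, "gripper": 1}, {"dx": -0.05, "dy": 0.17, "dz": 0, "ax": 0, "ay": 0, "az": 0, "gripper": 1}, {"dx": 0, "dy": 0, "dz": 0, "ax": 0, "ay": 0, "az": 0, "gripper": 1}])

```text
clock: 17.3
eef_pos: [611.6, 238.1, 184.3]
eef_rot: [-3.141, -0.002, 1.569]
wrist_force: [-0.0, 0.3, -0.6]
finger_gap: 15.7
finger_force: 45.0
```

```bash
sed -i "s/r=im.astype(int);m=.*/r=im.astype(float);m=((r[:,:,0]>1.22*r[:,:,2]+2)\&(r[:,:,0]>20)).astype(np.uint8)/" m.py
python3 - <<'E'
from st import *
look()
w=arc(64.5,69,131,14)+[(P(38.5,146),RD,3)]+arc(38.5,146,75)
plan(w,g=1)
E
```

```text
rod [611.6 238.1 184.3] r,a 64.0 67.7 F [-0.   0.3 -0.6]
[219.2 268.6] [12  8 53] [700.4  59.8] 164.2 -46.0
[231.2 292.5] [21  4 50] [668.  113.5] 103.9 -39.0
[237.8 301.5] [ 3 12 24] [652.8 132.2] 80.4 -35.0
[269.3 303. ] [ 3 12 21] [593.8 131.2] 48.1 -82.0
[300.1 320.7] [10 13 94] [535.3 163.9] 54.1 -164.0
[275.8 347.3] [ 11  14 123] [575.1 217.5] 40.5 108.0
[{"dx": 0.11, "dy": -0.36, "dz": -0.01, "ax": 0.0, "ay": -0.01, "az": -0.01, "gripper": 1}, {"dx": 0.01, "dy": -0.35, "dz": 0.0, "ax": 0.0, "ay": 0.0, "az": 0.0, "gripper": 1}, {"dx": -0.06, "dy": -0.34, "dz": 0.0, "ax": 0.0, "ay": 0.0, "az": 0.0, "gripper": 1}, {"dx": -0.13, "dy": -0.32, "dz": 0.0, "ax": 0.0, "ay": 0.0, "az": 0.0, "gripper": 1}, {"dx": -0.2, "dy": -0.29, "dz": 0.0, "ax": 0.0, "ay": 0.0, "az": 0.0, "gripper": 1}, {"dx": -0.23, "dy": 0.09, "dz": 0.0, "ax": 0.0, "ay": 0.0, "az": 0.0, "gripper": 1}, {"dx": -0.22, "dy": 0.09, "dz": 0.0, "ax": 0.0, "ay": 0.0, "az": 0.0, "gripper": 1}, {"dx": -0.23, "dy": 0.08, "dz": 0.0, "ax": 0.0, "ay": 0.0, "az": 0.0, "gripper": 1}, {"dx": 0.14, "dy": 0.11, "dz": 0.0, "ax": 0.0, "ay": 0.0, "az": 0.0, "gripper": 1}, {"dx": 0.11, "dy": 0.13, "dz": 0.0, "ax": 0.0, "ay": 0.0, "az": 0.0, "gripper": 1}]
[{"dx": 0.08, "dy": 0.14, "dz": 0.0, "ax": 0.0, "ay": 0.0, "az": 0.0, "gripper": 1}, {"dx": 0.06, "dy": 0.16, "dz": 0.0, "ax": 0.0, "ay": 0.0, "az": 0.0, "gripper": 1}, {"dx": 0.03, "dy": 0.17, "dz": 0.0, "ax": 0.0, "ay": 0.0, "az": 0.0, "gripper": 1}, {"dx": 0.0, "dy": 0.17, "dz": 0.0, "ax": 0.0, "ay": 0.0, "az": 0.0, "gripper": 1}, {"dx": -0.03, "dy": 0.17, "dz": 0.0, "ax": 0.0, "ay": 0.0, "az": 0.0, "gripper": 1}]
end [597.3 215.9 184.7] [-3.141  0.     1.571]
```

Request:
jog_arm(commands=[{"dx": 0.11, "dy": -0.36, "dz": 0, "ax": 0, "ay": 0, "az": 0, "gripper": 1}, {"dx": 0.01, "dy": -0.35, "dz": 0, "ax": 0, "ay": 0, "az": 0, "gripper": 1}, {"dx": -0.06, "dy": -0.34, "dz": 0, "ax": 0, "ay": 0, "az": 0, "gripper": 1}, {"dx": -0.13, "dy": -0.32, "dz": 0, "ax": 0, "ay": 0, "az": 0, "gripper": 1}, {"dx": -0.2, "dy": -0.29, "dz": 0, "ax": 0, "ay": 0, "az": 0, "gripper": 1}, {"dx": -0.23, "dy": 0.09, "dz": 0, "ax": 0, "ay": 0, "az": 0, "gripper": 1}, {"dx": -0.22, "dy": 0.09, "dz": 0, "ax": 0, "ay": 0, "az": 0, "gripper": 1}, {"dx": -0.23, "dy": 0.08, "dz": 0, "ax": 0, "ay": 0, "az": 0, "gripper": 1}, {"dx": 0.14, "dy": 0.11, "dz": 0, "ax": 0, "ay": 0, "az": 0, "gripper": 1}, {"dx": 0.11, "dy": 0.13, "dz": 0, "ax": 0, "ay": 0, "az": 0, "gripper": 1}])

```text
clock: 18.6
eef_pos: [565.2, 211.0, 184.4]
eef_rot: [-3.141, -0.002, 1.57]
wrist_force: [0.1, 0.7, -1.0]
finger_gap: 15.9
finger_force: 45.0
```

Request:
jog_arm(commands=[{"dx": 0.08, "dy": 0.14, "dz": 0, "ax": 0, "ay": 0, "az": 0, "gripper": 1}, {"dx": 0.06, "dy": 0.16, "dz": 0, "ax": 0, "ay": 0, "az": 0, "gripper": 1}, {"dx": 0.03, "dy": 0.17, "dz": 0, "ax": 0, "ay": 0, "az": 0, "gripper": 1}, {"dx": 0, "dy": 0.17, "dz": 0, "ax": 0, "ay": 0, "az": 0, "gripper": 1}, {"dx": -0.03, "dy": 0.17, "dz": 0, "ax": 0, "ay": 0, "az": 0, "gripper": 1}, {"dx": 0, "dy": 0, "dz": 0, "ax": 0, "ay": 0, "az": 0, "gripper": 1}])

```text
clock: 19.35
eef_pos: [597.6, 215.8, 184.2]
eef_rot: [-3.141, -0.002, 1.569]
wrist_force: [-0.2, 0.1, -0.6]
finger_gap: 16.0
finger_force: 45.0
```

Run:
```python
from st import *
look()
w=arc(43,75,140,14)+[(P(55.5,174),RD,3)]+arc(55.5,174,235)
plan(w,g=1)
```

```text
rod [597.6 215.8 184.2] r,a 38.3 74.4 F [-0.2  0.1 -0.6]
[234.3 256.1] [15  7 80] [675.1  25.9] 176.4 -60.0
[244.3 278.4] [20  4 55] [647.4  79.6] 116.1 -59.0
[274.1 280.1] [18  3 26] [589.1  79.1] 99.8 -89.0
[250.8 288. ] [ 3 12 21] [632.3 100.7] 90.2 -60.0
[281.5 289.5] [ 2 12 22] [573.3  99.8] 80.3 -100.0
[300.5 320.3] [ 10  13 105] [534.7 162.9] 55.0 -163.0
[248.5 355.4] [ 9 10 61] [619.8 235.1] 64.9 60.0
[{"dx": 0.15, "dy": -0.27, "dz": -0.01, "ax": 0.0, "ay": -0.01, "az": -0.01, "gripper": 1}, {"dx": -0.05, "dy": -0.3, "dz": 0.0, "ax": 0.0, "ay": 0.0, "az": 0.0, "gripper": 1}, {"dx": -0.13, "dy": -0.28, "dz": 0.0, "ax": 0.0, "ay": 0.0, "az": 0.0, "gripper": 1}, {"dx": -0.2, "dy": -0.22, "dz": 0.0, "ax": 0.0, "ay": 0.0, "az": 0.0, "gripper": 1}, {"dx": -0.18, "dy": -0.19, "dz": 0.0, "ax": 0.0, "ay": 0.0, "az": 0.0, "gripper": 1}, {"dx": -0.18, "dy": -0.19, "dz": 0.0, "ax": 0.0, "ay": 0.0, "az": 0.0, "gripper": 1}, {"dx": -0.19, "dy": -0.18, "dz": 0.0, "ax": 0.0, "ay": 0.0, "az": 0.0, "gripper": 1}, {"dx": -0.16, "dy": -0.01, "dz": 0.0, "ax": 0.0, "ay": 0.0, "az": 0.0, "gripper": 1}, {"dx": -0.17, "dy": 0.01, "dz": 0.0, "ax": 0.0, "ay": 0.0, "az": 0.0, "gripper": 1}, {"dx": -0.16, "dy": 0.03, "dz": 0.0, "ax": 0.0, "ay": 0.0, "az": 0.0, "gripper": 1}]
[{"dx": -0.15, "dy": 0.05, "dz": 0.0, "ax": 0.0, "ay": 0.0, "az": 0.0, "gripper": 1}, {"dx": -0.15, "dy": 0.07, "dz": 0.0, "ax": 0.0, "ay": 0.0, "az": 0.0, "gripper": 1}, {"dx": -0.14, "dy": 0.09, "dz": 0.0, "ax": 0.0, "ay": 0.0, "az": 0.0, "gripper": 1}, {"dx": -0.13, "dy": 0.1, "dz": 0.0, "ax": 0.0, "ay": 0.0, "az": 0.0, "gripper": 1}, {"dx": -0.12, "dy": 0.11, "dz": 0.0, "ax": 0.0, "ay": 0.0, "az": 0.0, "gripper": 1}, {"dx": -0.1, "dy": 0.13, "dz": 0.0, "ax": 0.0, "ay": 0.0, "az": 0.0, "gripper": 1}]
end [555.4 133.5 184.7] [-3.141 -0.     1.571]
```

Request:
jog_arm(commands=[{"dx": 0.15, "dy": -0.27, "dz": 0, "ax": 0, "ay": 0, "az": 0, "gripper": 1}, {"dx": -0.05, "dy": -0.3, "dz": 0, "ax": 0, "ay": 0, "az": 0, "gripper": 1}, {"dx": -0.13, "dy": -0.28, "dz": 0, "ax": 0, "ay": 0, "az": 0, "gripper": 1}, {"dx": -0.2, "dy": -0.22, "dz": 0, "ax": 0, "ay": 0, "az": 0, "gripper": 1}, {"dx": -0.18, "dy": -0.19, "dz": 0, "ax": 0, "ay": 0, "az": 0, "gripper": 1}, {"dx": -0.18, "dy": -0.19, "dz": 0, "ax": 0, "ay": 0, "az": 0, "gripper": 1}, {"dx": -0.19, "dy": -0.18, "dz": 0, "ax": 0, "ay": 0, "az": 0, "gripper": 1}, {"dx": -0.16, "dy": -0.01, "dz": 0, "ax": 0, "ay": 0, "az": 0, "gripper": 1}, {"dx": -0.17, "dy": 0.01, "dz": 0, "ax": 0, "ay": 0, "az": 0, "gripper": 1}, {"dx": -0.16, "dy": 0.03, "dz": 0, "ax": 0, "ay": 0, "az": 0, "gripper": 1}])

```text
clock: 20.65
eef_pos: [533.4, 164.8, 184.3]
eef_rot: [-3.141, -0.002, 1.57]
wrist_force: [-0.7, 0.1, -1.1]
finger_gap: 15.7
finger_force: 45.0
```

Request:
jog_arm(commands=[{"dx": -0.15, "dy": 0.05, "dz": 0, "ax": 0, "ay": 0, "az": 0, "gripper": 1}, {"dx": -0.15, "dy": 0.07, "dz": 0, "ax": 0, "ay": 0, "az": 0, "gripper": 1}, {"dx": -0.14, "dy": 0.09, "dz": 0, "ax": 0, "ay": 0, "az": 0, "gripper": 1}, {"dx": -0.13, "dy": 0.1, "dz": 0, "ax": 0, "ay": 0, "az": 0, "gripper": 1}, {"dx": -0.12, "dy": 0.11, "dz": 0, "ax": 0, "ay": 0, "az": 0, "gripper": 1}, {"dx": -0.1, "dy": 0.13, "dz": 0, "ax": 0, "ay": 0, "az": 0, "gripper": 1}, {"dx": 0, "dy": 0, "dz": 0, "ax": 0, "ay": 0, "az": 0, "gripper": 1}])

```text
clock: 21.52
eef_pos: [555.4, 133.4, 184.2]
eef_rot: [-3.141, -0.002, 1.57]
wrist_force: [-0.2, 0.8, -0.7]
finger_gap: 16.0
finger_force: 45.0
```

Run:
```python
from st import *
look()
# leave: up, then towards the rest, upright, for a look on the way
p,R,_=cur()
w=[(P(55.5,235,120),RD,4),((590,60,290),RD,4),((592.4,-40,290),RD,4)]
plan(w,g=1)
```

```text
rod [555.4 133.4 184.2] r,a 55.5 -125.0 F [-0.2  0.8 -0.7]
[314.4 243.3] [ 2 10 17] [511.6 -21. ] 213.8 -111.0
[282.  310.9] [ 9  9 41] [569.2 146.3] 37.3 -119.0
[248.5 355.2] [ 9  9 59] [619.8 234.9] 64.7 60.0
[{"dx": 0.0, "dy": 0.0, "dz": -0.32, "ax": 0.0, "ay": 0.0, "az": 0.0, "gripper": 1}, {"dx": 0.0, "dy": 0.0, "dz": -0.31, "ax": 0.0, "ay": 0.0, "az": 0.0, "gripper": 1}, {"dx": 0.0, "dy": 0.0, "dz": -0.32, "ax": 0.0, "ay": -0.01, "az": 0.0, "gripper": 1}, {"dx": 0.0, "dy": 0.01, "dz": -0.31, "ax": 0.0, "ay": 0.0, "az": -0.01, "gripper": 1}, {"dx": -0.46, "dy": 0.21, "dz": -0.35, "ax": 0.0, "ay": 0.0, "az": 0.0, "gripper": 1}, {"dx": -0.46, "dy": 0.22, "dz": -0.35, "ax": 0.0, "ay": 0.0, "az": 0.0, "gripper": 1}, {"dx": -0.46, "dy": 0.21, "dz": -0.34, "ax": 0.0, "ay": 0.0, "az": 0.0, "gripper": 1}, {"dx": -0.46, "dy": 0.22, "dz": -0.35, "ax": 0.0, "ay": 0.0, "az": 0.0, "gripper": 1}, {"dx": -0.62, "dy": 0.01, "dz": 0.0, "ax": 0.0, "ay": 0.0, "az": 0.0, "gripper": 1}, {"dx": -0.63, "dy": 0.01, "dz": 0.0, "ax": 0.0, "ay": 0.0, "az": 0.0, "gripper": 1}]
[{"dx": -0.62, "dy": 0.02, "dz": 0.0, "ax": 0.0, "ay": 0.0, "az": 0.0, "gripper": 1}, {"dx": -0.63, "dy": 0.01, "dz": 0.0, "ax": 0.0, "ay": 0.0, "az": 0.0, "gripper": 1}]
end [592.2 -40.  290.1] [-3.141 -0.     1.571]
```

Request:
jog_arm(commands=[{"dx": 0, "dy": 0, "dz": -0.32, "ax": 0, "ay": 0, "az": 0, "gripper": 1}, {"dx": 0, "dy": 0, "dz": -0.31, "ax": 0, "ay": 0, "az": 0, "gripper": 1}, {"dx": 0, "dy": 0, "dz": -0.32, "ax": 0, "ay": 0, "az": 0, "gripper": 1}, {"dx": 0, "dy": 0, "dz": -0.31, "ax": 0, "ay": 0, "az": 0, "gripper": 1}, {"dx": -0.46, "dy": 0.21, "dz": -0.35, "ax": 0, "ay": 0, "az": 0, "gripper": 1}, {"dx": -0.46, "dy": 0.22, "dz": -0.35, "ax": 0, "ay": 0, "az": 0, "gripper": 1}, {"dx": -0.46, "dy": 0.21, "dz": -0.34, "ax": 0, "ay": 0, "az": 0, "gripper": 1}, {"dx": -0.46, "dy": 0.22, "dz": -0.35, "ax": 0, "ay": 0, "az": 0, "gripper": 1}, {"dx": -0.62, "dy": 0.01, "dz": 0, "ax": 0, "ay": 0, "az": 0, "gripper": 1}, {"dx": -0.63, "dy": 0.01, "dz": 0, "ax": 0, "ay": 0, "az": 0, "gripper": 1}])

```text
clock: 22.82
eef_pos: [590.5, 8.0, 290.6]
eef_rot: [-3.141, -0.002, 1.57]
wrist_force: [0.7, 1.0, -0.9]
finger_gap: 15.7
finger_force: 45.0
```

Run:
```python
from st import *
c=look();t=snap('top')
for b in beads(c,14):
    if 195<b[0][0]<345 and 240<b[0][1]<415: print(b[0],b[2]-C)
A=cv2.resize(c['image'][265:415,195:345],(560,560),interpolation=2);B=cv2.resize(t['image'][140:270,80:140],(230,500),interpolation=2)
o=np.zeros((560,790,3),np.uint8);o[:,:560]=A;o[:500,560:]=B
cv2.imwrite('pics/g4.png',o[:,:,::-1])
```

```text
rod [590.5   8.  290.6] r,a 170.9 -88.9 F [ 0.7  1.  -0.9]
[282.  310.8] [ 8  8 38] [569.2 145.9] 37.6 -119.0
[248.5 355.3] [ 9 10 59] [619.9 235. ] 64.9 60.0
[282.  310.8] [-16.2 -74.3]
[248.5 355.3] [39.7 23.9]
```

View pics/g4.png

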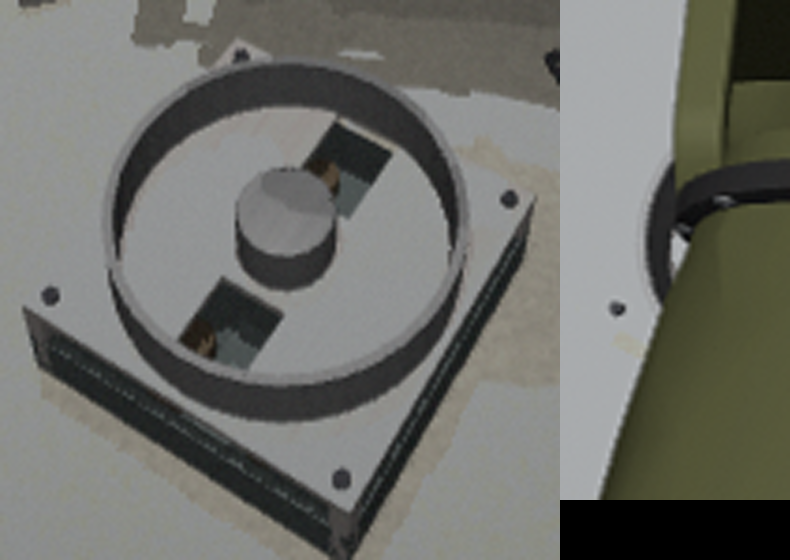

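Nothing is left in the channel. The only beads visible are at crop (205,345) and (325,175), seen through the slots and clipped by the plate edge, so they lie in the tray. Now the rod goes back.

Run:
```python
from st import *
GP=np.array([592.4,-161.9,123.4]);GR=Ro.from_euler('xyz',[3.1415,.6109,1.5336])
a,b=plan([(GP+[0,0,90],GR,10)],g=1)
plan([(GP+[0,0,45],GR,3),(GP+[0,0,12],GR,4),(GP+[0,0,4],GR,2)],p=a,R=b,g=1)
```

```text
[{"dx": -0.42, "dy": 0.01, "dz": 0.19, "ax": 0.01, "ay": -0.35, "az": 0.02, "gripper": 1}, {"dx": -0.41, "dy": 0.01, "dz": 0.22, "ax": 0.0, "ay": -0.35, "az": 0.02, "gripper": 1}, {"dx": -0.4, "dy": 0.01, "dz": 0.24, "ax": 0.01, "ay": -0.35, "az": 0.02, "gripper": 1}, {"dx": -0.38, "dy": 0.01, "dz": 0.27, "ax": 0.0, "ay": -0.35, "az": 0.02, "gripper": 1}, {"dx": -0.36, "dy": 0.01, "dz": 0.29, "ax": 0.01, "ay": -0.35, "az": 0.02, "gripper": 1}, {"dx": -0.35, "dy": 0.01, "dz": 0.31, "ax": 0.0, "ay": -0.35, "az": 0.02, "gripper": 1}, {"dx": -0.32, "dy": 0.02, "dz": 0.33, "ax": 0.01, "ay": -0.35, "az": 0.02, "gripper": 1}, {"dx": -0.31, "dy": 0.02, "dz": 0.35, "ax": 0.0, "ay": -0.35, "az": 0.02, "gripper": 1}, {"dx": -0.28, "dy": 0.02, "dz": 0.37, "ax": 0.01, "ay": -0.35, "az": 0.01, "gripper": 1}, {"dx": -0.26, "dy": 0.01, "dz": 0.38, "ax": 0.0, "ay": -0.36, "az": 0.02, "gripper": 1}]
end [ 592.2 -161.9  213.4] [3.141 0.611 1.533]
[{"dx": 0.22, "dy": 0.0, "dz": 0.31, "ax": 0.0, "ay": 0.0, "az": 0.0, "gripper": 1}, {"dx": 0.21, "dy": 0.0, "dz": 0.31, "ax": 0.0, "ay": 0.0, "az": 0.0, "gripper": 1}, {"dx": 0.22, "dy": 0.0, "dz": 0.3, "ax": 0.0, "ay": 0.0, "az": 0.0, "gripper": 1}, {"dx": 0.12, "dy": 0.0, "dz": 0.17, "ax": 0.0, "ay": 0.0, "az": 0.0, "gripper": 1}, {"dx": 0.12, "dy": 0.0, "dz": 0.17, "ax": 0.0, "ay": 0.0, "az": 0.0, "gripper": 1}, {"dx": 0.11, "dy": 0.0, "dz": 0.17, "ax": 0.0, "ay": 0.0, "az": 0.0, "gripper": 1}, {"dx": 0.12, "dy": 0.0, "dz": 0.17, "ax": 0.0, "ay": 0.0, "az": 0.0, "gripper": 1}, {"dx": 0.06, "dy": 0.0, "dz": 0.08, "ax": 0.0, "ay": 0.0, "az": 0.0, "gripper": 1}, {"dx": 0.05, "dy": 0.0, "dz": 0.08, "ax": 0.0, "ay": 0.0, "az": 0.0, "gripper": 1}]
end [ 592.3 -162.   127.5] [3.141 0.611 1.533]
```

Request:
jog_arm(commands=[{"dx": -0.42, "dy": 0.01, "dz": 0.19, "ax": 0.01, "ay": -0.35, "az": 0.02, "gripper": 1}, {"dx": -0.41, "dy": 0.01, "dz": 0.22, "ax": 0, "ay": -0.35, "az": 0.02, "gripper": 1}, {"dx": -0.4, "dy": 0.01, "dz": 0.24, "ax": 0.01, "ay": -0.35, "az": 0.02, "gripper": 1}, {"dx": -0.38, "dy": 0.01, "dz": 0.27, "ax": 0, "ay": -0.35, "az": 0.02, "gripper": 1}, {"dx": -0.36, "dy": 0.01, "dz": 0.29, "ax": 0.01, "ay": -0.35, "az": 0.02, "gripper": 1}, {"dx": -0.35, "dy": 0.01, "dz": 0.31, "ax": 0, "ay": -0.35, "az": 0.02, "gripper": 1}, {"dx": -0.32, "dy": 0.02, "dz": 0.33, "ax": 0.01, "ay": -0.35, "az": 0.02, "gripper": 1}, {"dx": -0.31, "dy": 0.02, "dz": 0.35, "ax": 0, "ay": -0.35, "az": 0.02, "gripper": 1}, {"dx": -0.28, "dy": 0.02, "dz": 0.37, "ax": 0.01, "ay": -0.35, "az": 0.01, "gripper": 1}, {"dx": -0.26, "dy": 0.01, "dz": 0.38, "ax": 0, "ay": -0.36, "az": 0.02, "gripper": 1}])

```text
clock: 24.18
eef_pos: [592.7, -159.5, 213.0]
eef_rot: [3.14, 0.613, 1.535]
wrist_force: [-0.9, 0.2, -1.3]
finger_gap: 15.8
finger_force: 45.0
```

Request:
jog_arm(commands=[{"dx": 0, "dy": 0, "dz": 0, "ax": 0, "ay": 0, "az": 0, "gripper": 1}, {"dx": 0, "dy": 0, "dz": 0, "ax": 0, "ay": 0, "az": 0, "gripper": 1}])

```text
clock: 24.42
eef_pos: [592.8, -158.6, 213.5]
eef_rot: [3.14, 0.609, 1.535]
wrist_force: [-0.6, -0.9, -0.7]
finger_gap: 15.7
finger_force: 45.0
```

Run:
```python
from st import *
from m import rodpts
p,R,s=cur();print(p.round(1),R.as_euler('xyz').round(4),s['wrist_force'])
GP=np.array([592.4,-161.9,123.4]);GR=Ro.from_euler('xyz',[3.1415,.6109,1.5336])
plan([(GP+[0,0,45],GR,3),(GP+[0,0,12],GR,4),(GP+[0,0,4],GR,2)],g=1)
# check rod foot in top view against prediction
t=snap('top');f=FOOT+(p-GP);n=np.cross(Y,AX);n=n if n[2]>0 else -n
g=cv2.cvtColor(t['image'],cv2.COLOR_RGB2GRAY)
for k in(26,60,90):
    e=[proj(t,f+k*AX+8*n+j*8*Y) for j in(1,-1)];print(k,e);u=int(round((e[0]+e[1])[0]/2));v0=int(min(e[0][1],e[1][1]));print(u,v0-6,g[v0-6:v0+16,u])
q=proj(t,f);print('foot',q,g[int(q[1]),int(q[0])-8:int(q[0])+14])
```

```text
[ 592.8 -158.6  213.5] [3.1399 0.6095 1.5352] [-0.63955547 -0.92725964 -0.67638958]
[{"dx": 0.19, "dy": 0.0, "dz": 0.32, "ax": 0.0, "ay": 0.0, "az": 0.0, "gripper": 1}, {"dx": 0.19, "dy": 0.0, "dz": 0.33, "ax": 0.01, "ay": 0.0, "az": 0.0, "gripper": 1}, {"dx": 0.2, "dy": -0.01, "dz": 0.32, "ax": 0.0, "ay": -0.01, "az": 0.01, "gripper": 1}, {"dx": 0.12, "dy": 0.0, "dz": 0.17, "ax": 0.0, "ay": 0.0, "az": 0.0, "gripper": 1}, {"dx": 0.12, "dy": 0.0, "dz": 0.17, "ax": 0.0, "ay": 0.0, "az": 0.0, "gripper": 1}, {"dx": 0.12, "dy": 0.0, "dz": 0.17, "ax": 0.0, "ay": 0.0, "az": 0.0, "gripper": 1}, {"dx": 0.11, "dy": 0.0, "dz": 0.17, "ax": 0.0, "ay": 0.0, "az": 0.0, "gripper": 1}, {"dx": 0.06, "dy": 0.0, "dz": 0.08, "ax": 0.0, "ay": 0.0, "az": 0.0, "gripper": 1}, {"dx": 0.06, "dy": 0.0, "dz": 0.08, "ax": 0.0, "ay": 0.0, "az": 0.0, "gripper": 1}]
end [ 592.4 -161.8  127.4] [3.14  0.611 1.533]
26 [array([328.67562828, 186.30320323]), array([328.71929374, 193.97489422])]
329 180 [176 176 176 175 176 177 174 150 138 146 152 146 141 122 106  77  34  85
  67  64  65  66]
60 [array([320.14873684, 182.61654207]), array([320.16441695, 190.49884417])]
320 176 [176 176 175 176 176 177 174 152 149 149 150 149 151 153  99  67  61  74
 104  56  63  63]
90 [array([312.20348233, 179.1813557 ]), array([312.19159675, 187.25929756])]
312 173 [176 176 176 176 177 178 161 152 149 150 151 150 153 147  85  66  64  51
  53  76  78  80]
foot [331.50700891 193.22174366] [ 61  63  66  70 103 116 122 130 138 144 150 115  82  74  73  73  71  74
 165 179 176 176]
```

The rod's edges in the top view match the prediction to within half a pixel, so it hasn't slipped. I lower it.

Request:
jog_arm(commands=[{"dx": 0.19, "dy": 0, "dz": 0.32, "ax": 0, "ay": 0, "az": 0, "gripper": 1}, {"dx": 0.19, "dy": 0, "dz": 0.33, "ax": 0.01, "ay": 0, "az": 0, "gripper": 1}, {"dx": 0.2, "dy": -0.01, "dz": 0.32, "ax": 0, "ay": 0.01, "az": 0.01, "gripper": 1}, {"dx": 0.12, "dy": 0, "dz": 0.17, "ax": 0, "ay": 0, "az": 0, "gripper": 1}, {"dx": 0.12, "dy": 0, "dz": 0.17, "ax": 0, "ay": 0, "az": 0, "gripper": 1}, {"dx": 0.12, "dy": 0, "dz": 0.17, "ax": 0, "ay": 0, "az": 0, "gripper": 1}, {"dx": 0.11, "dy": 0, "dz": 0.17, "ax": 0, "ay": 0, "az": 0, "gripper": 1}, {"dx": 0.06, "dy": 0, "dz": 0.08, "ax": 0, "ay": 0, "az": 0, "gripper": 1}, {"dx": 0.06, "dy": 0, "dz": 0.08, "ax": 0, "ay": 0, "az": 0, "gripper": 1}, {"dx": 0, "dy": 0, "dz": 0, "ax": 0, "ay": 0, "az": 0, "gripper": 1}])

```text
clock: 25.72
eef_pos: [592.0, -162.1, 126.6]
eef_rot: [-3.141, 0.609, 1.534]
wrist_force: [-0.9, 0.0, -0.7]
finger_gap: 16.1
finger_force: 45.0
```

Run:
```python
from st import *
p,R,s=cur();print(p,s['eef_rot'],s['wrist_force'],s['moment'])
GP=np.array([592.4,-161.9,123.4]);GR=Ro.from_euler('xyz',[3.1415,.6109,1.5336])
plan([(GP+[0,0,.4],GR,3)],g=1)
```

```text
[ 591.96124959 -162.07682539  126.5696489 ] [-3.14147146  0.60912558  1.53395299] [-0.93126351  0.00844449 -0.66298044] [ 0.34380141 -0.13724934 -0.02741414]
[{"dx": 0.01, "dy": 0.0, "dz": 0.02, "ax": 0.0, "ay": 0.0, "az": 0.0, "gripper": 1}, {"dx": 0.02, "dy": 0.01, "dz": 0.02, "ax": 0.0, "ay": -0.01, "az": 0.0, "gripper": 1}, {"dx": 0.01, "dy": 0.0, "dz": 0.01, "ax": 0.0, "ay": 0.0, "az": 0.0, "gripper": 1}]
end [ 592.4 -161.9  124. ] [-3.141  0.611  1.534]
```

Request:
jog_arm(commands=[{"dx": 0.01, "dy": 0, "dz": 0.02, "ax": 0, "ay": 0, "az": 0, "gripper": 1}, {"dx": 0.02, "dy": 0.01, "dz": 0.02, "ax": 0, "ay": 0, "az": 0, "gripper": 1}, {"dx": 0.01, "dy": 0, "dz": 0.02, "ax": 0, "ay": 0, "az": 0, "gripper": 1}, {"dx": 0, "dy": 0, "dz": 0, "ax": 0, "ay": 0, "az": 0, "gripper": 1}, {"dx": 0, "dy": 0, "dz": 0, "ax": 0, "ay": 0, "az": 0, "gripper": 1}])

```text
clock: 26.35
eef_pos: [592.4, -162.2, 123.9]
eef_rot: [3.141, 0.609, 1.534]
wrist_force: [-0.2, 0.5, -1.7]
finger_gap: 16.3
finger_force: 45.0
```

Request:
jog_arm(commands=[{"dx": 0, "dy": 0, "dz": 0, "ax": 0, "ay": 0, "az": 0, "gripper": 0.75}, {"dx": 0, "dy": 0, "dz": 0, "ax": 0, "ay": 0, "az": 0, "gripper": 0.7}, {"dx": 0, "dy": 0, "dz": 0, "ax": 0, "ay": 0, "az": 0, "gripper": 0.6}, {"dx": 0, "dy": 0, "dz": 0, "ax": 0, "ay": 0, "az": 0, "gripper": 0.5}, {"dx": 0, "dy": 0, "dz": 0, "ax": 0, "ay": 0, "az": 0, "gripper": 0.4}, {"dx": 0, "dy": 0, "dz": 0, "ax": 0, "ay": 0, "az": 0, "gripper": 0.4}, {"dx": 0, "dy": 0, "dz": -0.3, "ax": 0, "ay": 0, "az": 0, "gripper": 0.4}, {"dx": 0, "dy": 0, "dz": -0.6, "ax": 0, "ay": 0, "az": 0, "gripper": 0.4}, {"dx": 0, "dy": 0, "dz": -0.6, "ax": 0, "ay": 0, "az": 0, "gripper": 0.4}, {"dx": 0, "dy": 0, "dz": -0.6, "ax": 0, "ay": 0, "az": 0, "gripper": 0.4}])

```text
clock: 27.6
eef_pos: [594.2, -113.3, 194.2]
eef_rot: [3.141, 0.609, 1.534]
wrist_force: [-0.4, -0.0, -0.2]
finger_gap: 56.6
finger_force: 0.0
```

Run:
```python
from st import *
p,R,s=cur();print(p,s['finger_gap'])
plan([(p+[0,40,90],down(1.534),6),((420,-260,300),down(1.2),8)],g=0)
```

```text
[ 594.23191943 -113.25653832  194.15811588] 56.56584621761064
[{"dx": -0.08, "dy": -0.01, "dz": -0.4, "ax": 0.0, "ay": 0.58, "az": 0.0, "gripper": 0}, {"dx": -0.04, "dy": 0.0, "dz": -0.41, "ax": 0.0, "ay": 0.58, "az": 0.0, "gripper": 0}, {"dx": 0.01, "dy": -0.01, "dz": -0.41, "ax": 0.0, "ay": 0.58, "az": 0.0, "gripper": 0}, {"dx": 0.05, "dy": 0.0, "dz": -0.41, "ax": 0.0, "ay": 0.58, "az": 0.0, "gripper": 0}, {"dx": 0.09, "dy": -0.01, "dz": -0.4, "ax": 0.0, "ay": 0.58, "az": 0.0, "gripper": 0}, {"dx": 0.12, "dy": 0.0, "dz": -0.39, "ax": 0.0, "ay": 0.59, "az": 0.0, "gripper": 0}, {"dx": -0.6, "dy": -0.52, "dz": -0.05, "ax": 0.0, "ay": 0.0, "az": 0.24, "gripper": 0}, {"dx": -0.62, "dy": -0.5, "dz": -0.05, "ax": 0.0, "ay": 0.0, "az": 0.24, "gripper": 0}, {"dx": -0.65, "dy": -0.47, "dz": -0.05, "ax": 0.0, "ay": 0.0, "az": 0.24, "gripper": 0}, {"dx": -0.66, "dy": -0.44, "dz": -0.05, "ax": 0.0, "ay": 0.0, "az": 0.24, "gripper": 0}]
[{"dx": -0.68, "dy": -0.42, "dz": -0.05, "ax": 0.0, "ay": 0.0, "az": 0.24, "gripper": 0}, {"dx": -0.7, "dy": -0.39, "dz": -0.05, "ax": 0.0, "ay": 0.0, "az": 0.24, "gripper": 0}, {"dx": -0.72, "dy": -0.35, "dz": -0.05, "ax": 0.0, "ay": 0.0, "az": 0.24, "gripper": 0}, {"dx": -0.73, "dy": -0.33, "dz": -0.05, "ax": 0.0, "ay": 0.0, "az": 0.23, "gripper": 0}]
end [ 420. -260.  300.] [ 3.141 -0.     1.201]
```

Request:
jog_arm(commands=[{"dx": -0.08, "dy": 0, "dz": -0.4, "ax": 0, "ay": 0.58, "az": 0, "gripper": 0.4}, {"dx": -0.04, "dy": 0, "dz": -0.41, "ax": 0, "ay": 0.58, "az": 0, "gripper": 0}, {"dx": 0.01, "dy": 0, "dz": -0.41, "ax": 0, "ay": 0.58, "az": 0, "gripper": 0}, {"dx": 0.05, "dy": 0, "dz": -0.41, "ax": 0, "ay": 0.58, "az": 0, "gripper": 0}, {"dx": 0.09, "dy": 0, "dz": -0.4, "ax": 0, "ay": 0.58, "az": 0, "gripper": 0}, {"dx": 0.12, "dy": 0, "dz": -0.39, "ax": 0, "ay": 0.59, "az": 0, "gripper": 0}, {"dx": -0.6, "dy": -0.52, "dz": -0.05, "ax": 0, "ay": 0, "az": 0.24, "gripper": 0}, {"dx": -0.62, "dy": -0.5, "dz": -0.05, "ax": 0, "ay": 0, "az": 0.24, "gripper": 0}, {"dx": -0.65, "dy": -0.47, "dz": -0.05, "ax": 0, "ay": 0, "az": 0.24, "gripper": 0}, {"dx": -0.66, "dy": -0.44, "dz": -0.05, "ax": 0, "ay": 0, "az": 0.24, "gripper": 0}])

```text
clock: 28.85
eef_pos: [507.9, -167.5, 291.6]
eef_rot: [3.141, -0.0, 1.366]
wrist_force: [0.7, 0.3, 1.2]
finger_gap: 94.0
finger_force: 0.0
```

Request:
jog_arm(commands=[{"dx": -0.9, "dy": -0.3, "dz": 0, "ax": 0, "ay": 0, "az": 0.24, "gripper": 0}, {"dx": -0.9, "dy": -0.3, "dz": 0, "ax": 0, "ay": 0, "az": 0.24, "gripper": 0}, {"dx": -0.9, "dy": -0.3, "dz": 0, "ax": 0, "ay": 0, "az": 0.24, "gripper": 0}, {"dx": -0.9, "dy": -0.3, "dz": 0, "ax": 0, "ay": 0, "az": 0.24, "gripper": 0}, {"dx": -0.9, "dy": -0.3, "dz": 0, "ax": 0, "ay": 0, "az": 0.24, "gripper": 0}, {"dx": -0.9, "dy": -0.3, "dz": 0, "ax": 0, "ay": 0, "az": 0.24, "gripper": 0}, {"dx": 0, "dy": 0, "dz": 0, "ax": 0, "ay": 0, "az": 0, "gripper": 0}])

```text
clock: 29.72
eef_pos: [373.6, -351.6, 291.3]
eef_rot: [3.141, 0.0, 1.113]
wrist_force: [-0.2, -0.9, 0.0]
finger_gap: 94.0
finger_force: 0.0
```

Run:
```python
from st import *
t=snap('top');s=snap('side')
o=cv2.imread('pics/t0.png')[:,:,::-1]
A=cv2.resize(t['image'][178:214,284:344],(420,252),interpolation=0);A0=cv2.resize(o[178:214,284:344],(420,252),interpolation=0)
B=cv2.resize(t['image'][145:265,85:210],(370,355),interpolation=2);
c=np.zeros((504,790,3),np.uint8);c[:252,:420]=A;c[252:,:420]=A0;c[:355,420:]=B
cv2.imwrite('pics/end.png',c[:,:,::-1])
for n,k,r in(('s',s,(195,270,345,415)),('t',t,(100,150,190,245))):
  for b in beads(k,14):
    if r[0]<b[0][0]<r[2] and r[1]<b[0][1]<r[3]: print(n,b)
r=slice(178,214),slice(284,344)
print('diff rod',np.abs(t['image'][r].astype(int)-o[r]).max(2).__gt__(40).sum())
```

```text
s (array([282.1, 310.9]), array([ 9,  8, 38], dtype=int32), array([571., 105.]))
s (array([248.5, 355.2]), array([ 9, 11, 61], dtype=int32), array([626.9, 202.8]))
t (array([127.3, 188.4]), array([ 6,  5, 18], dtype=int32), array([638. , 236.5]))
diff rod 9
```

View pics/end.png

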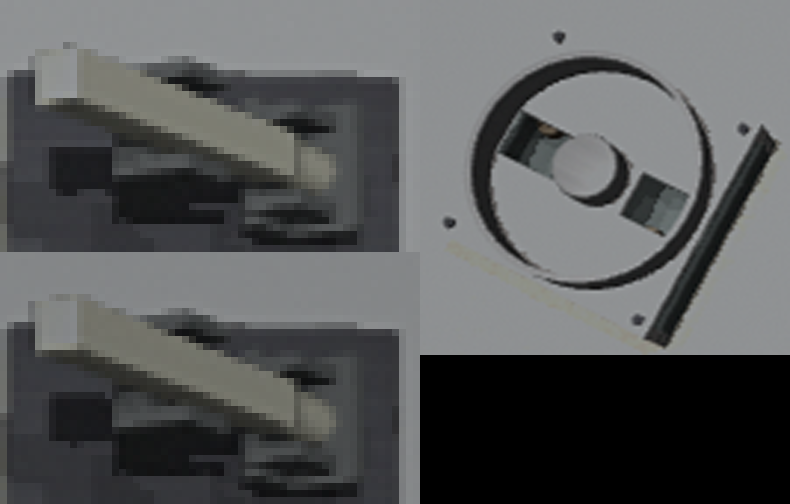

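Run:
```python
from st import *
t=snap('top');s=snap('side')
print(tri(t,(127.3,188.4),s,(248.5,355.2)))
for z in(14,30,45,60,72):print(z,plane(t,127.3,188.4,z)[:2].round(),plane(s,248.5,355.2,z)[:2].round(), plane(s,282.1,310.9,z)[:2].round(), proj(t,plane(s,282.1,310.9,z)).round(), proj(t,plane(s,248.5,355.2,z)).round())
im=t['image'];
print('lodged test (top gray/RGB at slotA, slotB):',im[186:200:2,118:132:2].mean(2).round().tolist())
```

```text
(array([624.59124299, 222.51013415,  57.14682213]), np.float64(4.3781270464097775))
14 [638. 237.] [627. 203.] [571. 105.] [183. 216.] [142. 193.]
30 [634. 231.] [625. 210.] [570. 115.] [177. 214.] [136. 192.]
45 [630. 226.] [624. 217.] [570. 124.] [172. 213.] [131. 191.]
60 [626. 221.] [622. 224.] [570. 133.] [166. 212.] [126. 190.]
72 [623. 217.] [621. 230.] [569. 140.] [162. 212.] [121. 189.]
lodged test (top gray/RGB at slotA, slotB): [[64.0, 23.0, 21.0, 21.0, 50.0, 141.0, 148.0], [37.0, 21.0, 21.0, 24.0, 76.0, 75.0, 81.0], [23.0, 21.0, 21.0, 40.0, 32.0, 38.0, 29.0], [23.0, 22.0, 40.0, 49.0, 78.0, 78.0, 80.0], [24.0, 21.0, 52.0, 84.0, 94.0, 92.0, 78.0], [24.0, 48.0, 51.0, 85.0, 93.0, 91.0, 101.0], [24.0, 51.0, 85.0, 94.0, 92.0, 90.0, 123.0]]
```

The rod sits just as it did at the start: the crops match, with only 9 px differing. The drum is empty. The brown patches seen through slot A are clipped by the plate edge and fit two beads on the tray floor, about 40 and 75 mm from the axis. I hand in.

```bash
python3 -c "
from cell import job
print(job.sign_off())"
```

```text
the job is handed in; nothing more can be done
None
```

All six beads were stirred out through the slots, the rod is back in its rest as it was and released, and the job was handed in at about 30 s on the robot's clock; the last pictures show the drum empty, though only some of the beads can be seen in the tray, because the plate hides the rest.

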